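# Sort a mixed handful of donated toiletries in with their own kind

### The job

Sort the four donated toiletries that lie and stand mixed on the left of the table in with their own kind on the right: stand the cologne bottle and the shampoo bottle upright in the empty compartment of the carton that already holds a bottle of the same kind, and lay the two cream tubes in the two free grooves of the wire rack, one in each. Leave the tape roll, the marker and everything else where they are.

Things in the scene. Friction and masses are not known exactly. Their poses are not given: they have to be found in the camera images.
- cologne_mid (a point): white flat cologne bottle with a narrow white screw cap, standing in the mixed group on the left of the work area; 50 mm thick (its x), 86 mm wide (its y), 216 mm high, about 0.4 kg; this point is on its centre line 108 mm above its foot, z up. The body reaches 183 mm above the foot (the cap is above that); grip it across the thickness at 150 to 175 mm above the foot, about 40 mm thick there.
- shampoo_mid (a point): green flat shampoo bottle with a wide flip cap, standing in the mixed group on the left of the work area; 50 mm thick (its x), 75 mm wide (its y), 234 mm high, about 0.4 kg; this point is on its centre line 117 mm above its foot, z up. The body reaches 193 mm above the foot (the cap is above that); grip it across the thickness at 155 to 185 mm above the foot, where it is about 44 mm thick.
- cream_a_mid (a point): round white cream tube with a dark brown domed cap, lying in the mixed group on the left of the work area; 39 mm in diameter, 150 mm long along its y, 0.17 kg; this point is its middle, on its axis, 19.5 mm above what it lies on.
- cream_b_mid (a point): a second cream tube, the same as the first, lying in the mixed group on the left of the work area; this point is its middle, on its axis; y along its length.
- cologne_carton_bay (a point): centre of the floor (4 mm above the table) of the empty near compartment of a fixed brown carton 220 x 74 mm, walls 60 high, 4 thick, folded-down flaps 15 mm out. Two compartments 104 (x) by 66 (y) mm; the far one (+x) holds a fixed cologne bottle. x along the carton towards that bottle, z up. One of three places in a row on the right.
- shampoo_carton_bay (a point): centre of the floor (4 mm above the table) of the empty near compartment of a fixed brown carton 220 x 74 mm, walls 60 high, 4 thick, folded-down flaps 15 mm out. Two compartments 104 (x) by 66 (y) mm; the far one (+x) holds a fixed shampoo bottle. x along the carton towards that bottle, z up. One of three places in a row on the right.
- rack: fixed steel wire rack, 216 (x) by 90 (y) by 33 mm, in the row on the right; origin under its centre, z up. Two wavy 6 mm wires at y = -45 and 45 form grooves along y at x = -72, 0 (both free) and 72 mm (far, holds a fixed tube). A tube in a groove has its axis 32 mm above the table; fingertips have room between the wires down to z = 10 and 33 mm between neighbouring tubes.
- tape: roll of brown packing tape lying flat, 96 mm across, 48 mm high, loose, at the back among the mixed group; to be left alone; origin at the centre of its underside.
- marker: green and white marker pen, 17 x 135 x 16 mm, loose, lying on the near side of the mixed group; to be left alone; origin at the centre of its underside.
There are look-alikes about, which are no part of the job. Leave any purple look-alike of the part that bears cream_a_mid alone.

How it is judged (in metres and radians):
At the end, for the whole second after the job is handed in: Each bottle stands upright (0.1 rad) on the floor of its own kind's free compartment, centred within 17 mm across and 20 mm along it; each cream tube lies in its own free groove (12 mm across, 30 mm along, 0.15 rad, 26 to 38 mm high); all released and at rest (x of cologne_mid in the frame of cologne_carton_bay between -0.02 and 0.02 m and y of cologne_mid in the frame of cologne_carton_bay between -0.017 and 0.017 m and z of cologne_mid in the frame of cologne_carton_bay between 0.1 and 0.116 m and angle between each of cologne_mid, shampoo_mid's own z axis and vertical below 0.1 rad and linear speed of each of cologne, shampoo, cream_a, cream_b below 0.02 m/s and angular speed of each of cologne, shampoo, cream_a, cream_b below 0.2 rad/s and x of shampoo_mid in the frame of shampoo_carton_bay between -0.02 and 0.02 m and y of shampoo_mid in the frame of shampoo_carton_bay between -0.017 and 0.017 m and z of shampoo_mid in the frame of shampoo_carton_bay between 0.109 and 0.125 m and ((x of cream_a_mid in the frame of rack between -0.084 and -0.06 m and y of cream_a_mid in the frame of rack between -0.03 and 0.03 m and z of cream_a_mid in the frame of rack between 0.026 and 0.038 m and angle between the y axis of each of cream_a_mid, cream_b_mid and the y axis of rack, either way round below 0.15 rad and x of cream_b_mid in the frame of rack between -0.012 and 0.012 m and y of cream_b_mid in the frame of rack between -0.03 and 0.03 m and z of cream_b_mid in the frame of rack between 0.026 and 0.038 m) or (x of cream_a_mid in the frame of rack between -0.012 and 0.012 m and y of cream_a_mid in the frame of rack between -0.03 and 0.03 m and z of cream_a_mid in the frame of rack between 0.026 and 0.038 m and angle between the y axis of each of cream_a_mid, cream_b_mid and the y axis of rack, either way round below 0.15 rad and x of cream_b_mid in the frame of rack between -0.084 and -0.06 m and y of cream_b_mid in the frame of rack between -0.03 and 0.03 m and z of cream_b_mid in the frame of rack between 0.026 and 0.038 m))); the robot touches nothing.
It fails at once if the tape roll was pushed more than 40 mm from its place (distance of tape from where it was at the start of the episode above 0.04 m).
It fails at once if the marker was pushed more than 40 mm from its place (distance of marker from where it was at the start of the episode above 0.04 m).
It also fails if it takes over 141 s, if anything falls off the work surface, if the arm or the gripper's body presses on something with over 40 N, if the wrist force passes 120 N, or if a joint passes its speed limit or range.

### The arm

A 7-joint arm with a two-finger parallel gripper is mounted at the origin on the work surface; the furniture and walls round the work are solid. World frame = base frame: x ahead of the robot, y to its left, z up, the work surface at z = 0. Lengths are in m, angles in degrees, forces in N, time in s.
With the tool pointing down it reaches from about 0.425 to 0.875 m from the base axis. Payload 4.7 kg.
Tool frame: the origin (TCP) lies at the very end of the fingers, on their centre line; the grasp point (between the pads) lies 19 mm behind it (env.grip_point_offset is the distance from the TCP to the grasp point, in m); z points along the fingers, y is the line along which they close (so a half turn about z gives the same grasp; the last joint's range is limited). The gripper opens to 87 mm and grips with 3 to 60 N. Pads are 19 mm wide; open, the fingers measure 117 mm over their backs; the gripper's body (75 mm by 190 mm) begins 51 mm behind the grasp point.
Start: joints at [65.896, 18.392, -4.016, 83.108, 1.295, 78.541, -3.26], TCP at [0.274, -0.59, 0.223] pointing down, gripper open.
Joint ranges: [-163.93, 163.93], [-17.29, 119.83], [-79.2, 71.16], [3.27, 140.29], [-89.18, 269.18], [5.43, 117.66], [-154.24, 154.24]. Speed limits (degrees/s): [147.25, 147.25, 180, 180, 180, 180, 180].

### API

Orientations are given as [roll, pitch, yaw] about the fixed x, y, z axes, in that order (R = Rz(yaw) Ry(pitch) Rx(roll)).
In Python, from cell import env gives the robot as it stands.
- The arm moves only by the tool jog_arm, never from a script. Its argument "motion" is a list of rows, each an object of numbers: "x", "y", "z": the shift along the tool's x, y, z in cm; "ax", "ay", "az": the turn, a rotation vector about the tool's x, y, z in degrees. In form: [{"x": .., "y": .., "z": .., "ax": .., "ay": .., "az": ..}, ...]. A call has exactly 5 rows; each row shifts and turns the commanded pose from where the row before left it, along the tool's axes as they then stand; what a row does not reach is not made up. A row lasts 1/10 s, in which the tool goes at most 50 mm and 8.59 degrees, less where a joint would pass 70% of its speed; a pose out of reach is approached as far as the arm can. A call is refused whole if a number of a shift passes 5 or a number of a turn 8.59, either way. A call with a gripper value outside its range is refused whole. "claw" is the gripper command: -1 is shut, 1 is fully open, values between are in proportion, set as the call begins (left out, the last holds). The fingers move at their own pace and stop on an object; "squeeze" is the grip in N (left out, the last holds). Time passes only in rows, so rows that do not move let the fingers close, or fill a call up. It gives the time, the measured TCP pose, the force, the opening and the grip force at its end, in the units of the state.
- env.get_obs(): the state, without advancing time (a new reading comes with each control period).
- env.read_camera(name): name is "scene" or "top" or "wrist"; returns the picture (400x640x3 uint8, red, green, blue); there is no depth.
- env.camera_params(name): a dict with "fx", "fy", "cx", "cy" (pixels), "extrinsics" (4x4, takes a point from world to camera coordinates). Camera axes: x right, y up, looking along -z (the intrinsics and any distortion apply to the point x, -y, -z); pixel columns grow to the right and rows downward; lengths in m; the calibration is good to about 2 mm. The wrist camera is an equidistant fisheye: a pixel r from the principal point sees the ray r / f radians off the axis. A picture is of the moment at which its call begins: read the wrist's pose just before it. camera_params takes no time and is no camera call; for the wrist camera it gives the pose at the moment of the call.
- env.sign_off(): hands the job in; it is judged then, once.
The state is a dict: "time_s": time; "qpos": joint angles; "joint_velocities": joint speeds; "effort": joint torques, N m; "tool_pos": TCP position; "tool_rot": TCP orientation; "force": force on the tool from outside, world axes, zero at the start; "wrist_torque": the same for the moment, N m; "grip_width": finger opening in m; "grasp_force": force on a finger pad.
Only numpy, scipy, OpenCV 4.12 (cv2) and the standard library are available. Lean on these libraries where they do the work, as an engineer would, in place of code of your own. Each camera call takes 0.05 s, during which the arm holds its last target. There are 200 camera calls.

## Working session

There is one attempt and no reset: what is moved stays moved. The work goes in short steps, Python scripts to look and compute and a tool call to move; the robot and the scene stay as the last step left them, time stands still between calls to the robot, and variables do not carry over. Pictures are saved under pics/ and viewed, at most 14 in all, crops included, and the job is handed in when it is done.

Besides the shell and the picture viewer there is one more tool, called after "Request:" as name(argument=value, ...), one argument or row to a line, values as JSON. jog_arm: Moves the arm, as the interface text tells. Its arguments: {"type":"object","properties":{"motion":{"type":"array"},"claw":{"type":"number"},"squeeze":{"type":"number"}},"required":["motion"]}

```bash
ls; mkdir -p pics; python3 - <<'E'
from cell import env
import cv2
o=env.get_obs(); print(o)
for n in ["scene","top"]:
    im=env.read_camera(n); cv2.imwrite(f"pics/{n}0.png",im[:,:,::-1]); p=env.camera_params(n); print(n,p)
E
```

```text
pics
{'time_s': 0.0, 'qpos': array([65.89572895, 18.43914802, -4.01680951, 83.17637751,  1.29425392,
       78.54051261, -3.2610939 ]), 'joint_velocities': array([-0.06613366, -0.07065104,  0.04794831,  0.04060367, -0.00017041,
       -0.0273672 ,  0.02316431]), 'effort': array([ 1.89363236e-04, -4.91285062e+01, -4.03685672e-01, -3.12524343e+01,
       -6.38834853e-02,  4.35897731e-02,  1.43640841e-04]), 'tool_pos': array([ 0.27353024, -0.58902142,  0.22144776]), 'tool_rot': array([-1.79889172e+02,  4.69182476e-03,  2.49140279e+01]), 'force': array([ 0.64457869, -0.45361905, -0.20559902]), 'wrist_torque': array([ 0.05002896, -0.01677757, -0.03070538]), 'grasp_force': 0.0, 'grip_width': 0.08739232851306926}
scene {'fx': 421.327750726016, 'fy': 421.327750726016, 'cx': 318.2381528675343, 'cy': 194.8084663007761, 'extrinsics': array([[-0.4677501 , -0.88385828, -0.00209357,  0.28125258],
       [ 0.45284439, -0.24168437,  0.8582078 , -0.27959758],
       [-0.75904005,  0.40047872,  0.51329815, -1.06604715],
       [ 0.        ,  0.        ,  0.        ,  1.        ]])}
top {'fx': 389.86351302857594, 'fy': 389.86351302857594, 'cx': 318.67929320513514, 'cy': 208.42473860690157, 'extrinsics': array([[ 0.0013879 , -0.9998872 ,  0.01495556,  0.04908401],
       [ 0.98153191,  0.00422302,  0.19125186, -0.49928741],
       [-0.19129344,  0.01441392,  0.98142705, -1.22672041],
       [ 0.        ,  0.        ,  0.        ,  1.        ]])}
```

View pics/scene0.png

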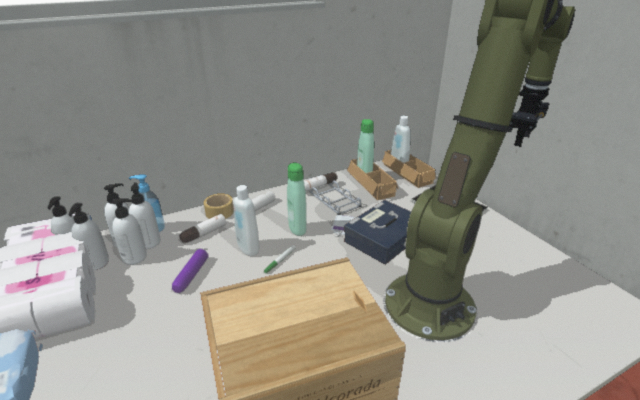

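View pics/top0.png

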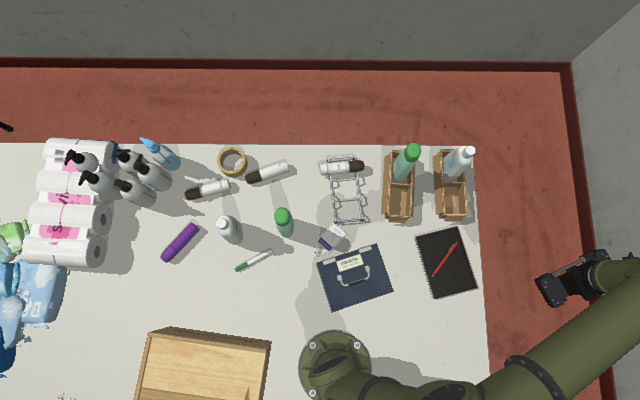

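The scene view shows the cologne bottle at about (246,220), the shampoo bottle at (297,200), and a purple look-alike at (190,270). In the top view the two cream tubes are at (208,188) and (268,172). The rack is at (347,190), the shampoo carton at (398,187) and the cologne carton at (451,187). I'll enlarge the top view to confirm.

```bash
cat > h.py <<'E'
import numpy as np, cv2
from scipy.spatial.transform import Rotation as R
from cell import env
def ray(p,u,v,fish=False):
    E=p["extrinsics"]; x=(u-p["cx"])/p["fx"]; y=(v-p["cy"])/p["fy"]
    if fish:
        r=np.hypot(x,y); s=np.sin(r)/max(r,1e-9); d=np.array([x*s,-y*s,-np.cos(r)])
    else: d=np.array([x,-y,-1.])
    Rm=E[:3,:3]; return -Rm.T@E[:3,3], Rm.T@d
def cast(p,u,v,z,fish=False):
    c,d=ray(p,u,v,fish); return c+d*(z-c[2])/d[2]
def proj(p,X,fish=False):
    q=p["extrinsics"][:3,:3]@np.asarray(X)+p["extrinsics"][:3,3]; a=np.array([q[0],-q[1]]); w=-q[2]
    if fish:
        n=np.hypot(*a); a=a/max(n,1e-9)*np.arctan2(n,w)
    else: a=a/w
    return np.array([p["cx"]+p["fx"]*a[0],p["cy"]+p["fy"]*a[1]])
E
python3 - <<'E'
import cv2,numpy as np
from h import *
im=cv2.imread("pics/top0.png")
a=cv2.resize(im[140:285,155:300],None,fx=4,fy=4,interpolation=cv2.INTER_CUBIC); cv2.imwrite("pics/L.png",a)
a=cv2.resize(im[135:235,315:485],None,fx=4.6,fy=4.6,interpolation=cv2.INTER_CUBIC); cv2.imwrite("pics/R.png",a)
E
```

```text
(no output)
```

View pics/L.png

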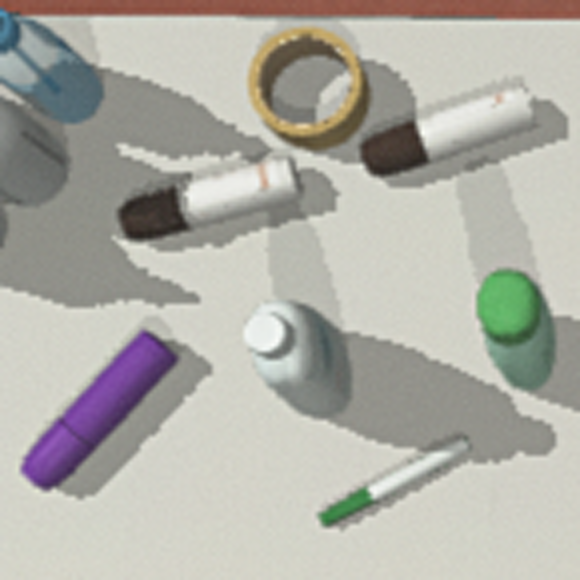

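View pics/R.png

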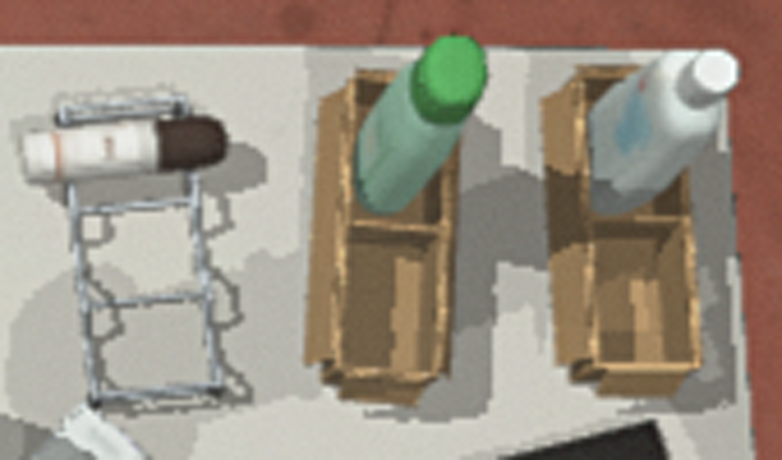

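```bash
python3 - <<'E'
from h import *
np.set_printoptions(precision=4,suppress=True)
p=env.camera_params("top")
L=lambda u,v,z:cast(p,155+u/4-.4,140+v/4-.4,z)
Rr=lambda u,v,z:cast(p,315+u/4.6-.4,135+v/4.6-.4,z)
def line(n,a,b): print(n,"mid",((a+b)/2)[:2],"len",np.linalg.norm(a-b),"dir",np.degrees(np.arctan2(*(b-a)[[1,0]])))
line("creamL",L(120,219,.0195),L(294,178,.0195)); line("creamR",L(364,160,.0195),L(528,103,.0195))
print("col",L(268,332,.216),"sham",L(508,303,.234))
print("tape",L(305,85,.048)); line("marker",L(322,520,.008),L(467,443,.008))
for n,q in dict(sham=[(346,228),(448,232),(441,378),(334,373)],col=[(590,215),(690,222),(700,368),(597,372)]).items():
    P=np.array([Rr(*c,.06) for c in q]); print(n,P[:,:2].tolist(),"c",P.mean(0))
line("shamL",Rr(334,373,.06),Rr(358,75,.06)); line("colL",Rr(597,372,.06),Rr(580,80,.06))
line("fixed tube",Rr(25,158,.032),Rr(225,140,.032))
line("rackL",Rr(97,400,.033),Rr(65,125,.033)); line("rackR",Rr(215,388,.033),Rr(185,100,.033))
print("fixed caps", Rr(453,72,.238), Rr(716,75,.220))
E
```

```text
creamL mid [0.5688 0.4275] len 0.14805427834408733 dir -75.86156375868204
creamR mid [0.6284 0.2286] len 0.1468028859690208 dir -69.66356233076662
col [0.4248 0.3247 0.216 ] sham [0.4429 0.1559 0.234 ]
tape [0.6596 0.3438 0.048 ]
marker mid [0.3339 0.2641] len 0.132470784288036 dir -61.6086048355322
sham [[0.5790038533331463, -0.1830212143129112], [0.5764408998796595, -0.2560390639329455], [0.4705289530532288, -0.24637888903840807], [0.4737964899265842, -0.17102475124492278]] c [ 0.5249 -0.2141  0.06  ]
col [[0.5895444676343031, -0.3587957399307523], [0.5847478120029614, -0.4305505230782948], [0.478418473296637, -0.43013963955128953], [0.47525814160973967, -0.3569151344678164]] c [ 0.532  -0.3941  0.06  ]
shamL mid [ 0.5838 -0.1833] len 0.22132341694084778 dir -6.38110991677531
colL mid [ 0.5831 -0.3572] len 0.2157529815585101 dir -0.1696069465731165
fixed tube mid [ 0.6454 -0.0278] len 0.14813240415130513 dir -84.3213546028221
rackL mid [0.5608 0.0054] len 0.2061363826696447 dir 6.17166429814703
rackR mid [ 0.5752 -0.0814] len 0.21650141545397633 dir 4.768068206607203
fixed caps [ 0.6331 -0.2171  0.238 ] [ 0.6386 -0.3894  0.22  ]
```

```bash
cat >> h.py <<'E'
def plan(wps,cur=None,smax=4.5,amax=7.5,dec=1):
    """wps: list of (x,y,z,yaw) tool down; prints jog calls of 5 rows from the measured pose"""
    import json
    o=env.get_obs()
    pos=np.array(o["tool_pos"]); Rm=R.from_euler("xyz",o["tool_rot"],degrees=True)
    if cur is not None: pos=np.array(cur[:3]);Rm=R.from_euler("xyz",[180,0,cur[3]],degrees=True)
    rows=[]
    for w in wps:
        T=np.array(w[:3]); RT=R.from_euler("xyz",[180,0,w[3]],degrees=True)
        n=int(max(np.ceil(np.linalg.norm(T-pos)*100/smax),np.ceil(np.degrees((Rm.inv()*RT).magnitude())/amax),1))
        p0,rv=pos.copy(),(Rm.inv()*RT).as_rotvec(degrees=True)
        R0=Rm
        for k in range(1,n+1):
            d=np.round(Rm.inv().apply(p0+(T-p0)*k/n-pos)*100,dec)+0.
            a=np.round((Rm.inv()*R0*R.from_rotvec(rv*k/n,degrees=True)).as_rotvec(degrees=True),1)+0.
            rows.append({q:float(v) for q,v in zip(("x","y","z","ax","ay","az"),[*d,*a]) if v})
            pos=pos+Rm.apply(d/100); Rm=Rm*R.from_rotvec(a,degrees=True)
    while len(rows)%5: rows.append({})
    for i in range(0,len(rows),5): print(json.dumps(rows[i:i+5]))
    print("end",pos.round(4),Rm.as_euler("xyz",degrees=True).round(2))
def snap(n,name):
    p=env.camera_params(n); im=env.read_camera(n); cv2.imwrite(f"pics/{name}.png",im[:,:,::-1])
    np.save(f"pics/{name}.npy",p,allow_pickle=True); return p,im
E
python3 - <<'E'
from h import *
plan([(0.30,-.55,.40,35),(.47,-.28,.45,60)])
p=env.camera_params("wrist"); E=p["extrinsics"]; o=env.get_obs()
c=-E[:3,:3].T@E[:3,3]; print("cam in tool",R.from_euler("xyz",o["tool_rot"],degrees=True).inv().apply(c-o["tool_pos"]), p["fx"],p["cx"],p["cy"])
print(R.from_euler("xyz",o["tool_rot"],degrees=True).inv().apply(-E[2,:3]))
E
```

```text
[{"x": 0.8, "y": -0.5, "z": -3.6, "az": -2.0}, {"x": 0.8, "y": -0.5, "z": -3.5, "az": -2.0}, {"x": 0.9, "y": -0.4, "z": -3.6, "ax": -0.1, "az": -2.1}, {"x": 0.8, "y": -0.4, "z": -3.6, "az": -2.0}, {"x": 0.9, "y": -0.4, "z": -3.5, "az": -2.0}]
[{"x": 3.7, "y": -1.5, "z": -0.6, "az": -3.1}, {"x": 3.7, "y": -1.4, "z": -0.7, "az": -3.1}, {"x": 3.9, "y": -1.1, "z": -0.6, "az": -3.2}, {"x": 3.8, "y": -0.9, "z": -0.6, "az": -3.1}, {"x": 4.0, "y": -0.7, "z": -0.7, "az": -3.1}]
[{"x": 3.9, "y": -0.5, "z": -0.6, "az": -3.1}, {"x": 4.0, "y": -0.3, "z": -0.6, "az": -3.2}, {"x": 4.0, "y": -0.1, "z": -0.6, "az": -3.1}, {}, {}]
end [ 0.4698 -0.2796  0.4496] [-180.     -0.     60.01]
cam in tool [ 0.07417739 -0.00064681 -0.16083194] 309.70691628693146 320.09210053963574 198.65736074154077
[-2.72847036e-01  4.88585819e-04  9.62057304e-01]
```

Request:
jog_arm(
  motion=[
    {"x": 0.8, "y": -0.5, "z": -3.6, "az": -2.0},
    {"x": 0.8, "y": -0.5, "z": -3.5, "az": -2.0},
    {"x": 0.9, "y": -0.4, "z": -3.6, "ax": -0.1, "az": -2.1},
    {"x": 0.8, "y": -0.4, "z": -3.6, "az": -2.0},
    {"x": 0.9, "y": -0.4, "z": -3.5, "az": -2.0},
  ],
)

```text
$.motion[0]: bad value
```

Request:
jog_arm(
  motion=[
    {"x": 3.7, "y": -1.5, "z": -0.6, "az": -3.1},
    {"x": 3.7, "y": -1.4, "z": -0.7, "az": -3.1},
    {"x": 3.9, "y": -1.1, "z": -0.6, "az": -3.2},
    {"x": 3.8, "y": -0.9, "z": -0.6, "az": -3.1},
    {"x": 4.0, "y": -0.7, "z": -0.7, "az": -3.1},
  ],
)

```text
$.motion[0]: bad value
```

Request:
jog_arm(
  motion=[
    {"x": 3.9, "y": -0.5, "z": -0.6, "az": -3.1},
    {"x": 4.0, "y": -0.3, "z": -0.6, "az": -3.2},
    {"x": 4.0, "y": -0.1, "z": -0.6, "az": -3.1},
    {},
    {},
  ],
)

```text
$.motion[0]: bad value
```

```bash
python3 - <<'E'
from h import *
o=env.get_obs(); print(o["tool_pos"],o["tool_rot"],o["time_s"],o["qpos"])
p,im=snap("wrist","w1")
for n,X in dict(sham=(.525,-.214,.06),col=(.532,-.394,.06),rack=(.568,-.038,.033)).items(): print(n,proj(p,X,True))
plan([(.52,.0,.46,90),(.46,.23,.46,110)])
E
```

```text
[ 0.27351811 -0.58908395  0.22154709] [-1.79897972e+02  6.61814307e-03  2.49138288e+01] 0.1 [65.8953472  18.43594905 -4.01356628 83.16912925  1.2954228  78.54220042
 -3.25867094]
sham [142.81066021 -95.60514472]
col [260.77314925 -83.64007445]
rack [  92.01123098 -107.73005391]
[{"x": 2.9, "y": -2.7, "z": -1.5, "az": -4.1}, {"x": 3.2, "y": -2.5, "z": -1.5, "az": -4.0}, {"x": 3.3, "y": -2.2, "z": -1.5, "az": -4.1}, {"x": 3.4, "y": -2.0, "z": -1.4, "az": -4.1}, {"x": 3.6, "y": -1.8, "z": -1.5, "az": -4.0}]
[{"x": 3.7, "y": -1.5, "z": -1.5, "az": -4.1}, {"x": 3.8, "y": -1.2, "z": -1.5, "az": -4.1}, {"x": 3.9, "y": -1.0, "z": -1.5, "az": -4.0}, {"x": 3.9, "y": -0.7, "z": -1.5, "az": -4.1}, {"x": 4.0, "y": -0.4, "z": -1.5, "az": -4.1}]
[{"x": 4.0, "y": -0.1, "z": -1.4, "az": -4.0}, {"x": 4.0, "y": 0.2, "z": -1.5, "ay": -0.1, "az": -4.1}, {"x": 3.9, "y": 0.4, "z": -1.5, "az": -4.1}, {"x": 4.0, "y": 0.7, "z": -1.5, "ax": -0.1, "az": -4.0}, {"x": 3.8, "y": 1.0, "z": -1.5, "az": -4.1}]
[{"x": 3.8, "y": 1.3, "z": -1.5, "az": -4.1}, {"x": 3.8, "y": -1.0, "az": -3.3}, {"x": 3.9, "y": -0.8, "az": -3.4}, {"x": 3.9, "y": -0.5, "az": -3.3}, {"x": 4.0, "y": -0.3, "az": -3.3}]
[{"x": 3.9, "y": -0.1, "az": -3.4}, {"x": 4.0, "y": 0.1, "az": -3.3}, {}, {}, {}]
end [0.4597 0.2299 0.4599] [1.7999e+02 4.0000e-02 1.1001e+02]
```

View pics/w1.png

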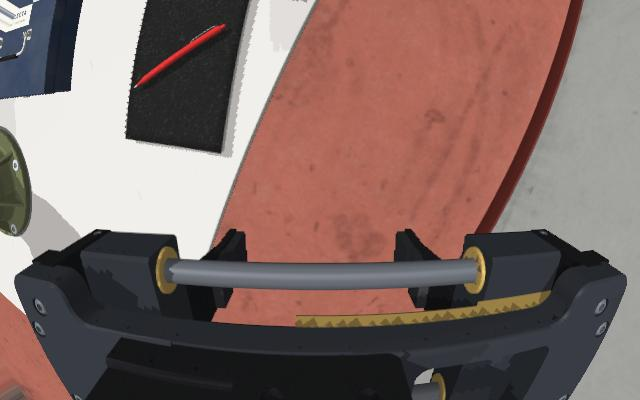

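Rows need all six numbers, so I'm changing the planner's output to match. The wrist view only showed the start area: the notebook at (190,80) and the floor.

```bash
sed -i 's/ if v})/)})/; s/rows.append({q:float(v)/rows.append({q:round(float(v),3)/; s/rows.append({})/rows.append(dict.fromkeys(("x","y","z","ax","ay","az"),0))/; s/\[\*d,\*a\])) *)})/[*d,*a])})/' h.py; grep -n "rows.append" h.py
python3 - <<'E'
from h import *
plan([(0.33,-.52,.40,20),(.44,-.25,.47,10)])
E
```

```text
33:            rows.append({q:round(float(v),3) for q,v in zip(("x","y","z","ax","ay","az"),[*d,*a]))})
35:    while len(rows)%5: rows.append(dict.fromkeys(("x","y","z","ax","ay","az"),0))Traceback (most recent call last):
  File "<stdin>", line 1, in <module>
  File "h.py", line 33
    rows.append({q:round(float(v),3) for q,v in zip(("x","y","z","ax","ay","az"),[*d,*a]))})
                                                                                         ^
SyntaxError: closing parenthesis ')' does not match opening parenthesis '{'
```

```bash
sed -i '33s/\[\*d,\*a\]))})/[*d,*a])})/' h.py; python3 - <<'E'
from h import *
plan([(0.33,-.52,.40,20),(.44,-.25,.47,10)])
E
```

```text
[{"x": 1.6, "y": -0.8, "z": -3.6, "ax": 0.0, "ay": 0.0, "az": 1.0}, {"x": 1.6, "y": -0.8, "z": -3.5, "ax": 0.0, "ay": 0.0, "az": 1.0}, {"x": 1.6, "y": -0.8, "z": -3.6, "ax": -0.1, "ay": 0.0, "az": 0.9}, {"x": 1.5, "y": -0.9, "z": -3.6, "ax": 0.0, "ay": 0.0, "az": 1.0}, {"x": 1.6, "y": -0.9, "z": -3.5, "ax": 0.0, "ay": 0.0, "az": 1.0}]
[{"x": 2.8, "y": -3.1, "z": -1.0, "ax": 0.0, "ay": 0.0, "az": 1.4}, {"x": 2.7, "y": -3.1, "z": -1.0, "ax": 0.0, "ay": 0.0, "az": 1.5}, {"x": 2.6, "y": -3.3, "z": -1.0, "ax": 0.0, "ay": 0.0, "az": 1.4}, {"x": 2.6, "y": -3.2, "z": -1.0, "ax": 0.0, "ay": 0.0, "az": 1.4}, {"x": 2.5, "y": -3.4, "z": -1.0, "ax": 0.0, "ay": 0.0, "az": 1.5}]
[{"x": 2.4, "y": -3.4, "z": -1.0, "ax": 0.0, "ay": 0.0, "az": 1.4}, {"x": 2.3, "y": -3.5, "z": -1.0, "ax": 0.0, "ay": 0.0, "az": 1.4}, {"x": 0, "y": 0, "z": 0, "ax": 0, "ay": 0, "az": 0}, {"x": 0, "y": 0, "z": 0, "ax": 0, "ay": 0, "az": 0}, {"x": 0, "y": 0, "z": 0, "ax": 0, "ay": 0, "az": 0}]
end [ 0.4402 -0.2495  0.4696] [1.7998e+02 1.0000e-02 1.0010e+01]
```

Request:
jog_arm(
  motion=[
    {"x": 1.6, "y": -0.8, "z": -3.6, "ax": 0.0, "ay": 0.0, "az": 1.0},
    {"x": 1.6, "y": -0.8, "z": -3.5, "ax": 0.0, "ay": 0.0, "az": 1.0},
    {"x": 1.6, "y": -0.8, "z": -3.6, "ax": -0.1, "ay": 0.0, "az": 0.9},
    {"x": 1.5, "y": -0.9, "z": -3.6, "ax": 0.0, "ay": 0.0, "az": 1.0},
    {"x": 1.6, "y": -0.9, "z": -3.5, "ax": 0.0, "ay": 0.0, "az": 1.0},
  ],
  claw=1,
)

```text
time_s: 0.65
tool_pos: [0.3303, -0.5192, 0.4019]
tool_rot: [179.9, 0.0, 20.0]
force: [0.2, 0.2, 0.5]
grip_width: 0.0868
grasp_force: 0.0
```

Request:
jog_arm(
  motion=[
    {"x": 2.8, "y": -3.1, "z": -1.0, "ax": 0.0, "ay": 0.0, "az": 1.4},
    {"x": 2.7, "y": -3.1, "z": -1.0, "ax": 0.0, "ay": 0.0, "az": 1.5},
    {"x": 2.6, "y": -3.3, "z": -1.0, "ax": 0.0, "ay": 0.0, "az": 1.4},
    {"x": 2.6, "y": -3.2, "z": -1.0, "ax": 0.0, "ay": 0.0, "az": 1.4},
    {"x": 2.5, "y": -3.4, "z": -1.0, "ax": 0.0, "ay": 0.0, "az": 1.5},
  ],
)

```text
time_s: 1.15
tool_pos: [0.4091, -0.3254, 0.4505]
tool_rot: [179.9, -0.0, 12.7]
force: [0.5, -0.6, 0.7]
grip_width: 0.087
grasp_force: 0.0
```

Request:
jog_arm(
  motion=[
    {"x": 2.4, "y": -3.4, "z": -1.0, "ax": 0.0, "ay": 0.0, "az": 1.4},
    {"x": 2.3, "y": -3.5, "z": -1.0, "ax": 0.0, "ay": 0.0, "az": 1.4},
    {"x": 0, "y": 0, "z": 0, "ax": 0, "ay": 0, "az": 0},
    {"x": 0, "y": 0, "z": 0, "ax": 0, "ay": 0, "az": 0},
    {"x": 0, "y": 0, "z": 0, "ax": 0, "ay": 0, "az": 0},
  ],
)

```text
time_s: 1.65
tool_pos: [0.4396, -0.2508, 0.4696]
tool_rot: [179.9, 0.0, 9.9]
force: [0.2, 0.0, -0.0]
grip_width: 0.087
grasp_force: 0.0
```

```bash
python3 - <<'E'
from h import *
o=env.get_obs(); print(o["tool_pos"],o["tool_rot"],o["time_s"],o["qpos"])
p,im=snap("wrist","w1")
for n,X in dict(sham=(.525,-.214,.06),col=(.532,-.394,.06),rack=(.568,-.038,.033)).items(): print(n,proj(p,X,True))
plan([(.50,.0,.47,60),(.36,.24,.47,90)])
E
```

```text
[ 0.4396367  -0.25079307  0.46959839] [1.79904467e+02 4.15165655e-02 9.90829768e+00] 1.65 [ 43.64553053   1.43216835 -17.44784616  74.9686801    0.54643921
 103.64165912 -53.75979204]
sham [307.88206152 104.09117525]
col [403.8588231  119.02505236]
rack [223.64264782  71.26162179]
[{"x": 1.5, "y": -3.4, "z": 0.0, "ax": 0.0, "ay": 0.0, "az": -7.2}, {"x": 1.8, "y": -3.2, "z": 0.0, "ax": 0.0, "ay": 0.0, "az": -7.1}, {"x": 2.3, "y": -2.9, "z": 0.0, "ax": 0.0, "ay": 0.0, "az": -7.2}, {"x": 2.6, "y": -2.6, "z": -0.1, "ax": 0.0, "ay": 0.0, "az": -7.1}, {"x": 2.9, "y": -2.3, "z": 0.0, "ax": 0.0, "ay": 0.1, "az": -7.2}]
[{"x": 3.2, "y": -1.9, "z": 0.0, "ax": 0.0, "ay": 0.0, "az": -7.2}, {"x": 3.3, "y": -1.4, "z": 0.0, "ax": 0.0, "ay": 0.0, "az": -7.1}, {"x": 2.0, "y": -3.5, "z": 0.0, "ax": 0.0, "ay": 0.0, "az": -4.3}, {"x": 2.2, "y": -3.2, "z": 0.0, "ax": 0.0, "ay": 0.0, "az": -4.3}, {"x": 2.5, "y": -3.2, "z": 0.0, "ax": 0.0, "ay": 0.0, "az": -4.3}]
[{"x": 2.7, "y": -2.9, "z": 0.0, "ax": 0.0, "ay": 0.0, "az": -4.3}, {"x": 2.9, "y": -2.7, "z": 0.0, "ax": 0.0, "ay": 0.0, "az": -4.3}, {"x": 3.1, "y": -2.5, "z": 0.0, "ax": 0.0, "ay": 0.0, "az": -4.2}, {"x": 3.2, "y": -2.3, "z": 0.0, "ax": 0.0, "ay": 0.0, "az": -4.3}, {"x": 0, "y": 0, "z": 0, "ax": 0, "ay": 0, "az": 0}]
end [0.3595 0.2396 0.47  ] [1.7996e+02 2.0000e-02 8.9970e+01]
```

View pics/w1.png

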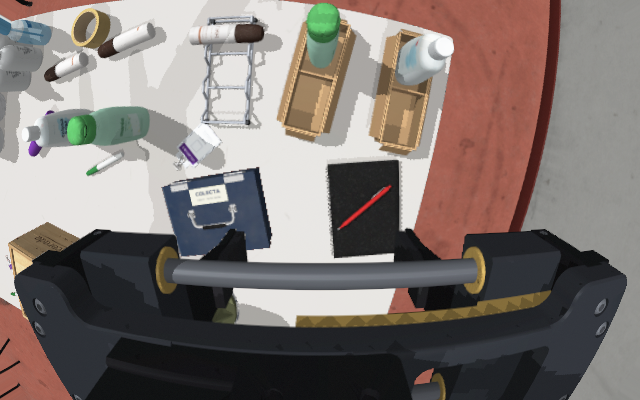

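The wrist view shows the shampoo carton's near bay around (308,105), the cologne bay around (401,117) and the rack at (228,70). These agree with the top view. I'll refine the numbers with this view while moving to look down on the bottles.

```bash
python3 - <<'E'
from h import *
np.set_printoptions(precision=4,suppress=True)
p=np.load("pics/w1.npy",allow_pickle=True).item()
C=lambda u,v,z:cast(p,u,v,z,True)
for n,q in dict(sham=[(298,73),(338,81),(319,137),(284,129)],col=[(389,82),(429,91),(413,152),(372,143)]).items():
    P=np.array([C(*c,.06) for c in q]); print(n,P[:,:2].tolist(),"c",P.mean(0)[:2], "yaw",[np.degrees(np.arctan2(*(P[a]-P[b])[[1,0]])) for a,b in((0,3),(1,2))])
for n,a,b in(("tube",C(190,35,.032),C(264,32,.032)),("nearwires",C(206,121,.033),C(250,122,.033)),("mid groove crossbar",C(208,87,.02),C(247,88,.02)),("left",C(206,121,.033),C(210,22,.033)),("right",C(250,122,.033),C(252,22,.033))):
    print(n,a[:2],b[:2],((a+b)/2)[:2],np.linalg.norm(a-b),np.degrees(np.arctan2(*(b-a)[[1,0]])))
im=cv2.imread("pics/w1.png")
cv2.imwrite("pics/c1.png",cv2.resize(im[10:160,185:440],None,fx=3.1,fy=3.1,interpolation=cv2.INTER_CUBIC))
E
```

```text
sham [[0.5790357839618605, -0.1865176848431636], [0.5766055305811378, -0.2603960548620955], [0.46857125298849167, -0.24427522255312947], [0.47270761725562443, -0.17832723018411756]] c [ 0.5242 -0.2174] yaw [np.float64(-4.404793354822512), np.float64(-8.487031225418805)]
col [[0.5942140672219579, -0.35296885135940936], [0.5960848844654193, -0.4326183447476849], [0.4743885160465199, -0.4250872331423226], [0.4754165366668112, -0.34300991522253577]] c [ 0.535  -0.3884] yaw [np.float64(-4.791967819785068), np.float64(-3.5412012743839374)]
tube [0.6388 0.0499] [ 0.6553 -0.1043] [ 0.6471 -0.0272] 0.15510249330313636 -83.91484538867425
nearwires [ 0.4653 -0.0159] [ 0.4746 -0.1072] [ 0.47   -0.0616] 0.09179694190941633 -84.1569748923233
mid groove crossbar [ 0.5341 -0.0053] [ 0.5405 -0.0878] [ 0.5373 -0.0465] 0.08271066517145062 -85.5608883264903
left [ 0.4653 -0.0159] [0.6681 0.0107] [ 0.5667 -0.0026] 0.20454625663672626 7.477835772374142
right [ 0.4746 -0.1072] [ 0.6735 -0.0768] [ 0.5741 -0.092 ] 0.20120145771985215 8.703339026168186
```

View pics/c1.png

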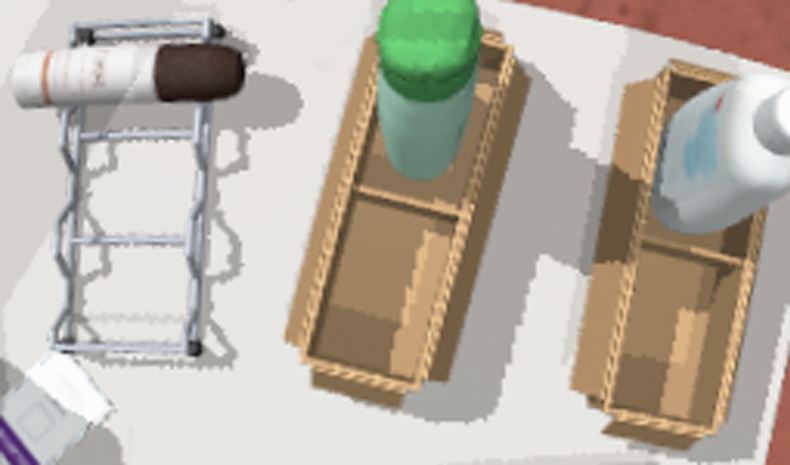

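Request:
jog_arm(
  motion=[
    {"x": 1.5, "y": -3.4, "z": 0.0, "ax": 0.0, "ay": 0.0, "az": -7.2},
    {"x": 1.8, "y": -3.2, "z": 0.0, "ax": 0.0, "ay": 0.0, "az": -7.1},
    {"x": 2.3, "y": -2.9, "z": 0.0, "ax": 0.0, "ay": 0.0, "az": -7.2},
    {"x": 2.6, "y": -2.6, "z": -0.1, "ax": 0.0, "ay": 0.0, "az": -7.1},
    {"x": 2.9, "y": -2.3, "z": 0.0, "ax": 0.0, "ay": 0.1, "az": -7.2},
  ],
)

```text
time_s: 2.2
tool_pos: [0.4828, -0.0701, 0.4705]
tool_rot: [179.9, -0.0, 45.9]
force: [0.2, -0.4, -0.0]
grip_width: 0.0871
grasp_force: 0.0
```

Request:
jog_arm(
  motion=[
    {"x": 3.2, "y": -1.9, "z": 0.0, "ax": 0.0, "ay": 0.0, "az": -7.2},
    {"x": 3.3, "y": -1.4, "z": 0.0, "ax": 0.0, "ay": 0.0, "az": -7.1},
    {"x": 2.0, "y": -3.5, "z": 0.0, "ax": 0.0, "ay": 0.0, "az": -4.3},
    {"x": 2.2, "y": -3.2, "z": 0.0, "ax": 0.0, "ay": 0.0, "az": -4.3},
    {"x": 2.5, "y": -3.2, "z": 0.0, "ax": 0.0, "ay": 0.0, "az": -4.3},
  ],
)

```text
time_s: 2.7
tool_pos: [0.4394, 0.1041, 0.47]
tool_rot: [180.0, -0.0, 73.0]
force: [0.5, 0.0, -0.8]
grip_width: 0.087
grasp_force: 0.0
```

Request:
jog_arm(
  motion=[
    {"x": 2.7, "y": -2.9, "z": 0.0, "ax": 0.0, "ay": 0.0, "az": -4.3},
    {"x": 2.9, "y": -2.7, "z": 0.0, "ax": 0.0, "ay": 0.0, "az": -4.3},
    {"x": 3.1, "y": -2.5, "z": 0.0, "ax": 0.0, "ay": 0.0, "az": -4.2},
    {"x": 3.2, "y": -2.3, "z": 0.0, "ax": 0.0, "ay": 0.0, "az": -4.3},
    {"x": 0, "y": 0, "z": 0, "ax": 0, "ay": 0, "az": 0},
  ],
)

```text
time_s: 3.2
tool_pos: [0.3559, 0.2453, 0.471]
tool_rot: [179.8, -0.0, 90.7]
force: [0.2, -0.3, 1.0]
grip_width: 0.0872
grasp_force: 0.0
```

```bash
python3 - <<'E'
from h import *
o=env.get_obs(); print(o["tool_pos"],o["tool_rot"],o["time_s"],o["qpos"])
p,im=snap("wrist","w2")
for n,X in dict(col=(.4248,.3247,.216),sh=(.4429,.1559,.234),ca=(.569,.4275,.02),cb=(.628,.2286,.02)).items(): print(n,proj(p,X,True))
E
```

```text
[0.35585947 0.24527439 0.47096289] [ 1.79840482e+02 -1.92270452e-02  9.06591887e+01] 3.2 [ 17.21478252  -9.98817233 -45.44203403  82.46897846  -7.27029063
 104.31212601 -28.955636  ]
col [372.34958985 111.11506532]
sh [381.38140975 234.479402  ]
ca [426.5420215   65.77046135]
cb [448.30985082 162.71669736]
```

View pics/w2.png

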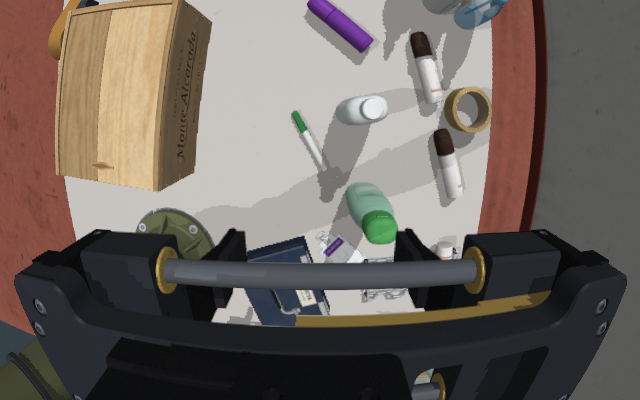

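The view shows cologne at (365,108), shampoo at (372,212), creams at (425,70) and (448,163), and the purple tube at (340,22), which I'll leave alone. Next I'll place the camera directly over each bottle to read its yaw.

Request:
jog_arm(
  motion=[
    {"x": 0, "y": 3.5, "z": 1.5, "ax": 0, "ay": 0, "az": 0},
    {"x": 0.5, "y": 3.4, "z": 1.5, "ax": 0, "ay": 0, "az": 0},
    {"x": 0, "y": 0, "z": 0, "ax": 0, "ay": 0, "az": 0},
    {"x": 0, "y": 0, "z": 0, "ax": 0, "ay": 0, "az": 0},
    {"x": 0, "y": 0, "z": 0, "ax": 0, "ay": 0, "az": 0},
  ],
)

```text
time_s: 3.75
tool_pos: [0.4281, 0.2453, 0.4409]
tool_rot: [179.9, 0.0, 90.0]
force: [0.2, -0.0, -0.2]
grip_width: 0.0867
grasp_force: 0.0
```

```bash
python3 - <<'E'
from h import *
np.set_printoptions(precision=4,suppress=True)
p,im=snap("wrist","w3"); print(env.get_obs()["tool_pos"],env.get_obs()["tool_rot"])
print(proj(p,(.425,.325,.216),True))
p=np.load("pics/w1.npy",allow_pickle=True).item()
C=lambda u,v,z=.06:cast(p,185+u/3.1-.35,10+v/3.1-.35,z,True)
for n,q in dict(sham=[(375,45),(305,362),(508,45),(425,388),(358,187),(467,215)],col=[(672,65),(605,412),(768,215),(718,430),(641,243),(745,262)]).items():
    P=np.array([C(*c) for c in q])[:,:2]; print(n,P.tolist(),"bay c",P[[1,3,4,5]].mean(0),"yaw",[np.degrees(np.arctan2(*(P[a]-P[b])[[1,0]])) for a,b in((0,1),(2,3))],"div",np.degrees(np.arctan2(*(P[4]-P[5])[[1,0]]))-90)
E
```

```text
[0.4278 0.2457 0.4413] [179.8266   0.0352  90.0656]
[317.853  109.1243]
sham [[0.6739655222167732, -0.18381003174617155], [0.4771490733497258, -0.175815579942045], [0.6881125617258846, -0.260773164402088], [0.47342766127494773, -0.2485430349331919], [0.5852296333996897, -0.18936986313684107], [0.5793618804041933, -0.25493581371047624]] bay c [ 0.5288 -0.2172] yaw [np.float64(-2.3260082683442627), np.float64(-3.260491229943381)] div -5.1139991802493086
col [[0.698960131784749, -0.35975139210452994], [0.47909822260468493, -0.35741662333887186], [0.6207561412995929, -0.43514539715258643], [0.4825733409315979, -0.4299973905545883], [0.5840299920225122, -0.3595036557877398], [0.5880629639545397, -0.4257856483336483]] bay c [ 0.5334 -0.3932] yaw [np.float64(-0.6084153858813218), np.float64(-2.1335701841548618)] div 3.481907155948903
```

Request:
jog_arm(
  motion=[
    {"x": -4.3, "y": 0.5, "z": 0, "ax": 0, "ay": 0, "az": 0},
    {"x": -4.3, "y": 0.5, "z": 0, "ax": 0, "ay": 0, "az": 0},
    {"x": -4.2, "y": 0.4, "z": 0, "ax": 0, "ay": 0, "az": 0},
    {"x": -4.1, "y": 0.4, "z": 0, "ax": 0, "ay": 0, "az": 0},
    {"x": 0, "y": 0, "z": 0, "ax": 0, "ay": 0, "az": 0},
  ],
)

```text
time_s: 4.3
tool_pos: [0.4467, 0.0702, 0.4415]
tool_rot: [179.8, 0.2, 89.4]
force: [-0.2, 0.1, -0.9]
grip_width: 0.0871
grasp_force: 0.0
```

```bash
python3 - <<'E'
from h import *
p,im=snap("wrist","w4"); print(env.get_obs()["tool_pos"],env.get_obs()["tool_rot"])
a=cv2.imread("pics/w3.png"); b=cv2.imread("pics/w4.png")
q=np.load("pics/w3.npy",allow_pickle=True).item()
out=[]
for im,pp,X in((a,q,(.425,.325,.18)),(b,p,(.443,.156,.18))):
    u,v=proj(pp,X,True); u,v=int(u),int(v); print(u-50,v-60); c=im[max(v-60,0):v+60,u-50:u+50]; out.append(cv2.resize(c,None,fx=4,fy=4,interpolation=cv2.INTER_CUBIC))
h=min(o.shape[0] for o in out); cv2.imwrite("pics/c2.png",np.hstack([o[:h] for o in out]))
E
```

```text
[0.44628235 0.07406903 0.44157068] [1.79778783e+02 9.22064804e-02 8.97282260e+01]
268 49
266 44
```

View pics/c2.png

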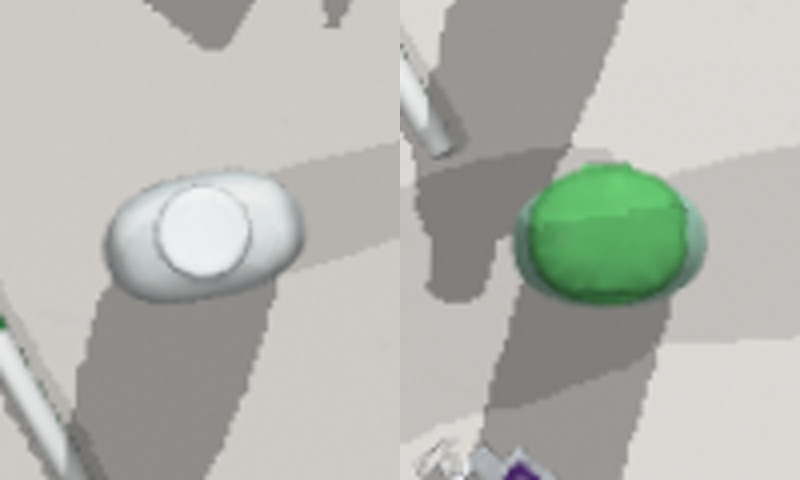

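Both bottles are seen from straight above. The cologne's long axis is about 9.5° CCW, centred near crop (204,235), and the shampoo's is about 0°, centred near (609,237). Next I'll get the same nadir views of the rack and the cartons.

```bash
python3 - <<'E'
from h import *
np.set_printoptions(precision=4,suppress=True)
q3=np.load("pics/w3.npy",allow_pickle=True).item();q4=np.load("pics/w4.npy",allow_pickle=True).item()
print("col cap",cast(q3,318.6,106.6,.216,True),"body",cast(q3,268+205/4-.4,49+237/4-.4,.1,True))
a=cast(q3,268+107/4-.4,49+246/4-.4,.12,True);b=cast(q3,268+303/4-.4,49+222/4-.4,.12,True); print(np.degrees(np.arctan2(*(b-a)[[1,0]])),np.linalg.norm(a-b))
im=cv2.imread("pics/w4.png"); hsv=cv2.cvtColor(im,cv2.COLOR_BGR2HSV)
m=cv2.inRange(hsv,(45,25,40),(100,255,255)); m[:44]=0;m[164:]=0;m[:,:290]=0;m[:,366:]=0
n,l,s,c=cv2.connectedComponentsWithStats(m); k=1+np.argmax(s[1:,4]); ct=max(cv2.findContours((l==k).astype(np.uint8),0,1)[0],key=len)
print(s[k],cv2.fitEllipse(ct),cv2.minAreaRect(ct))
m=cv2.inRange(hsv,(50,120,60),(75,255,255)); m[:44]=0;m[164:]=0;m[:,:290]=0;m[:,366:]=0
ct=max(cv2.findContours(m,0,1)[0],key=len); (u,v),_,an=cv2.fitEllipse(ct); print(u,v,an,"sham cap",cast(q4,u,v,.234,True))
plan([(.50,-.09,.45,45)]); plan([(.456,-.30,.45,0)],cur=(.50,-.09,.45,45))
E
```

```text
col cap [0.4259 0.3281 0.216 ] body [0.4259 0.3285 0.1   ]
7.029819566483077 0.07584429190738862
[ 295   84   48   37 1372] ((317.83416748046875, 102.78618621826172), (35.26032638549805, 47.58250427246094), 89.37682342529297) ((318.5, 102.0), (47.0, 36.0), 0.0)
317.5946044921875 102.3664779663086 88.7920913696289 sham cap [0.4447 0.1571 0.234 ]
[{"x": -2.7, "y": 0.9, "z": -0.1, "ax": 0.0, "ay": 0.0, "az": 7.5}, {"x": -2.6, "y": 1.3, "z": -0.2, "ax": 0.1, "ay": 0.0, "az": 7.4}, {"x": -2.4, "y": 1.6, "z": -0.1, "ax": 0.0, "ay": 0.0, "az": 7.5}, {"x": -2.2, "y": 1.8, "z": -0.1, "ax": 0.1, "ay": 0.0, "az": 7.4}, {"x": -1.9, "y": 2.2, "z": -0.2, "ax": 0.0, "ay": 0.0, "az": 7.5}]
[{"x": -1.6, "y": 2.4, "z": -0.1, "ax": 0.0, "ay": 0.0, "az": 7.4}, {"x": 0, "y": 0, "z": 0, "ax": 0, "ay": 0, "az": 0}, {"x": 0, "y": 0, "z": 0, "ax": 0, "ay": 0, "az": 0}, {"x": 0, "y": 0, "z": 0, "ax": 0, "ay": 0, "az": 0}, {"x": 0, "y": 0, "z": 0, "ax": 0, "ay": 0, "az": 0}]
end [ 0.5006 -0.0899  0.4499] [179.96  -0.    45.03]
[{"x": -2.6, "y": 1.7, "z": 0.0, "ax": 0.0, "ay": 0.0, "az": 6.4}, {"x": -2.3, "y": 1.9, "z": 0.0, "ax": 0.0, "ay": 0.0, "az": 6.5}, {"x": -2.2, "y": 2.2, "z": 0.0, "ax": 0.0, "ay": 0.0, "az": 6.4}, {"x": -1.8, "y": 2.5, "z": 0.0, "ax": 0.0, "ay": 0.0, "az": 6.4}, {"x": -1.6, "y": 2.6, "z": 0.0, "ax": 0.0, "ay": 0.0, "az": 6.4}]
[{"x": -1.3, "y": 2.8, "z": 0.0, "ax": 0.0, "ay": 0.0, "az": 6.5}, {"x": -1.0, "y": 2.9, "z": 0.0, "ax": 0.0, "ay": 0.0, "az": 6.4}, {"x": 0, "y": 0, "z": 0, "ax": 0, "ay": 0, "az": 0}, {"x": 0, "y": 0, "z": 0, "ax": 0, "ay": 0, "az": 0}, {"x": 0, "y": 0, "z": 0, "ax": 0, "ay": 0, "az": 0}]
end [ 0.4556 -0.3002  0.45  ] [180.   0.   0.]
```

Request:
jog_arm(
  motion=[
    {"x": -2.7, "y": 0.9, "z": -0.1, "ax": 0.0, "ay": 0.0, "az": 7.5},
    {"x": -2.6, "y": 1.3, "z": -0.2, "ax": 0.1, "ay": 0.0, "az": 7.4},
    {"x": -2.4, "y": 1.6, "z": -0.1, "ax": 0.0, "ay": 0.0, "az": 7.5},
    {"x": -2.2, "y": 1.8, "z": -0.1, "ax": 0.1, "ay": 0.0, "az": 7.4},
    {"x": -1.9, "y": 2.2, "z": -0.2, "ax": 0.0, "ay": 0.0, "az": 7.5},
  ],
)

```text
time_s: 4.85
tool_pos: [0.4924, -0.0583, 0.4489]
tool_rot: [180.0, -0.0, 52.7]
force: [0.9, 0.9, 0.9]
grip_width: 0.0867
grasp_force: 0.0
```

Request:
jog_arm(
  motion=[
    {"x": -1.6, "y": 2.4, "z": -0.1, "ax": 0.0, "ay": 0.0, "az": 7.4},
    {"x": 0, "y": 0, "z": 0, "ax": 0, "ay": 0, "az": 0},
    {"x": 0, "y": 0, "z": 0, "ax": 0, "ay": 0, "az": 0},
    {"x": 0, "y": 0, "z": 0, "ax": 0, "ay": 0, "az": 0},
    {"x": 0, "y": 0, "z": 0, "ax": 0, "ay": 0, "az": 0},
  ],
)

```text
time_s: 5.35
tool_pos: [0.5016, -0.0847, 0.4495]
tool_rot: [-180.0, 0.0, 45.6]
force: [0.2, -0.9, -0.1]
grip_width: 0.0869
grasp_force: 0.0
```

```bash
python3 - <<'E'
from h import *
snap("wrist","w5"); print(env.get_obs()["tool_pos"],env.get_obs()["tool_rot"])
E
```

```text
[ 0.50163852 -0.08500227  0.44929391] [-1.79976117e+02  1.30962441e-02  4.55667401e+01]
```

Request:
jog_arm(
  motion=[
    {"x": -2.6, "y": 1.7, "z": 0.0, "ax": 0.0, "ay": 0.0, "az": 6.4},
    {"x": -2.3, "y": 1.9, "z": 0.0, "ax": 0.0, "ay": 0.0, "az": 6.5},
    {"x": -2.2, "y": 2.2, "z": 0.0, "ax": 0.0, "ay": 0.0, "az": 6.4},
    {"x": -1.8, "y": 2.5, "z": 0.0, "ax": 0.0, "ay": 0.0, "az": 6.4},
    {"x": -1.6, "y": 2.6, "z": 0.0, "ax": 0.0, "ay": 0.0, "az": 6.4},
  ],
)

```text
time_s: 5.9
tool_pos: [0.4713, -0.2373, 0.449]
tool_rot: [-180.0, 0.0, 13.1]
force: [0.7, 0.5, -0.0]
grip_width: 0.0872
grasp_force: 0.0
```

Request:
jog_arm(
  motion=[
    {"x": -1.3, "y": 2.8, "z": 0.0, "ax": 0.0, "ay": 0.0, "az": 6.5},
    {"x": -1.0, "y": 2.9, "z": 0.0, "ax": 0.0, "ay": 0.0, "az": 6.4},
    {"x": 0, "y": 0, "z": 0, "ax": 0, "ay": 0, "az": 0},
    {"x": 0, "y": 0, "z": 0, "ax": 0, "ay": 0, "az": 0},
    {"x": 0, "y": 0, "z": 0, "ax": 0, "ay": 0, "az": 0},
  ],
)

```text
time_s: 6.4
tool_pos: [0.4595, -0.2954, 0.449]
tool_rot: [-179.9, 0.0, 0.6]
force: [0.8, -0.2, -0.1]
grip_width: 0.0869
grasp_force: 0.0
```

```bash
python3 - <<'E'
from h import *
p,im=snap("wrist","w6"); print(env.get_obs()["tool_pos"],env.get_obs()["tool_rot"])
p5=np.load("pics/w5.npy",allow_pickle=True).item()
# rectify: orthographic world-aligned maps at a plane; 2 px per mm -> 0.5mm
def ortho(name,p,x0,x1,y0,y1,z,s):
    xs=np.arange(x1,x0,-s);ys=np.arange(y1,y0,-s); E=p["extrinsics"]
    X,Y=np.meshgrid(xs,ys,indexing="ij"); P=np.stack([X,Y,np.full_like(X,z)],-1)@E[:3,:3].T+E[:3,3]
    r=np.hypot(P[...,0],P[...,1]);t=np.arctan2(r,-P[...,2])/np.maximum(r,1e-9)
    return cv2.remap(cv2.imread(f"pics/{name}.png"),(p["cx"]+p["fx"]*P[...,0]*t).astype(np.float32),(p["cy"]-p["fy"]*P[...,1]*t).astype(np.float32),cv2.INTER_CUBIC)
a=ortho("w6",p,.46,.72,-.45,-.16,.06,.0008); b=ortho("w5",p5,.46,.72,-.12,.06,.033,.0008)
print(a.shape,b.shape); cv2.imwrite("pics/c3.png",np.hstack([b,a]))
E
```

```text
[ 0.45956499 -0.2953394   0.44912218] [-1.79964979e+02  3.09371722e-02  6.12735731e-01]
(325, 363, 3) (325, 225, 3)
```

View pics/c3.png

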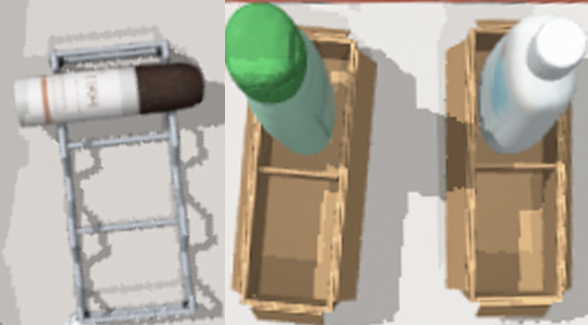

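The rectified map uses 0.8 mm/px, with the rack panel starting at column 0 and the carton panel at column 225.
- **Rack:** crossbars at rows 141, 225 and 313, wires at columns 55–80 and 165–193, so its centre is about (.573,-.038) with yaw 5.3°.
- **Shampoo bay:** centre about (.530,-.216), yaw −4.8°.
- **Cologne bay:** centre about (.533,-.394), yaw −1°.

Now I'll go and grasp the cologne.

```bash
python3 - <<'E'
from h import *
plan([(.52,-.0,.42,98),(.426,.328,.30,188.5)],amax=8)
E
```

```text
[{"x": 0.5, "y": -2.3, "z": 0.2, "ax": 0.0, "ay": 0.0, "az": -7.5}, {"x": 0.8, "y": -2.2, "z": 0.3, "ax": 0.0, "ay": 0.0, "az": -7.5}, {"x": 1.0, "y": -2.0, "z": 0.2, "ax": 0.0, "ay": 0.0, "az": -7.5}, {"x": 1.3, "y": -1.9, "z": 0.2, "ax": 0.0, "ay": 0.0, "az": -7.5}, {"x": 1.6, "y": -1.7, "z": 0.2, "ax": 0.0, "ay": 0.0, "az": -7.5}]
[{"x": 1.8, "y": -1.5, "z": 0.3, "ax": 0.0, "ay": 0.0, "az": -7.4}, {"x": 1.9, "y": -1.3, "z": 0.2, "ax": 0.0, "ay": 0.0, "az": -7.5}, {"x": 2.1, "y": -1.0, "z": 0.2, "ax": 0.0, "ay": 0.0, "az": -7.5}, {"x": 2.2, "y": -0.7, "z": 0.2, "ax": 0.0, "ay": 0.0, "az": -7.5}, {"x": 2.3, "y": -0.4, "z": 0.3, "ax": 0.0, "ay": 0.0, "az": -7.5}]
[{"x": 2.3, "y": -0.1, "z": 0.2, "ax": 0.0, "ay": 0.0, "az": -7.5}, {"x": 2.3, "y": 0.2, "z": 0.2, "ax": 0.0, "ay": 0.0, "az": -7.5}, {"x": 2.3, "y": 0.4, "z": 0.2, "ax": 0.0, "ay": 0.0, "az": -7.5}, {"x": 2.8, "y": -0.4, "z": 1.0, "ax": 0.0, "ay": 0.0, "az": -7.5}, {"x": 2.9, "y": 0.0, "z": 1.0, "ax": 0.0, "ay": 0.0, "az": -7.6}]
[{"x": 2.8, "y": 0.3, "z": 1.0, "ax": 0.0, "ay": 0.0, "az": -7.5}, {"x": 2.7, "y": 0.8, "z": 1.0, "ax": 0.0, "ay": 0.0, "az": -7.6}, {"x": 2.7, "y": 1.0, "z": 1.0, "ax": 0.0, "ay": 0.0, "az": -7.5}, {"x": 2.4, "y": 1.5, "z": 1.0, "ax": 0.0, "ay": 0.0, "az": -7.5}, {"x": 2.3, "y": 1.7, "z": 1.0, "ax": 0.0, "ay": 0.0, "az": -7.6}]
[{"x": 2.0, "y": 2.0, "z": 1.0, "ax": 0.0, "ay": 0.0, "az": -7.5}, {"x": 1.7, "y": 2.2, "z": 1.0, "ax": 0.0, "ay": 0.0, "az": -7.6}, {"x": 1.5, "y": 2.5, "z": 1.0, "ax": 0.0, "ay": 0.0, "az": -7.5}, {"x": 1.0, "y": 2.6, "z": 1.0, "ax": 0.0, "ay": 0.0, "az": -7.5}, {"x": 0.8, "y": 2.8, "z": 1.1, "ax": 0.0, "ay": 0.0, "az": -7.6}]
end [0.4258 0.3283 0.2995] [ 1.7996e+02 -3.0000e-02 -1.7149e+02]
```

Request:
jog_arm(
  motion=[
    {"x": 0.5, "y": -2.3, "z": 0.2, "ax": 0.0, "ay": 0.0, "az": -7.5},
    {"x": 0.8, "y": -2.2, "z": 0.3, "ax": 0.0, "ay": 0.0, "az": -7.5},
    {"x": 1.0, "y": -2.0, "z": 0.2, "ax": 0.0, "ay": 0.0, "az": -7.5},
    {"x": 1.3, "y": -1.9, "z": 0.2, "ax": 0.0, "ay": 0.0, "az": -7.5},
    {"x": 1.6, "y": -1.7, "z": 0.2, "ax": 0.0, "ay": 0.0, "az": -7.5},
  ],
)

```text
time_s: 6.95
tool_pos: [0.483, -0.1815, 0.4381]
tool_rot: [-180.0, 0.0, 38.4]
force: [0.4, 0.0, 0.8]
grip_width: 0.0873
grasp_force: 0.0
```

Request:
jog_arm(
  motion=[
    {"x": 1.8, "y": -1.5, "z": 0.3, "ax": 0.0, "ay": 0.0, "az": -7.4},
    {"x": 1.9, "y": -1.3, "z": 0.2, "ax": 0.0, "ay": 0.0, "az": -7.5},
    {"x": 2.1, "y": -1.0, "z": 0.2, "ax": 0.0, "ay": 0.0, "az": -7.5},
    {"x": 2.2, "y": -0.7, "z": 0.2, "ax": 0.0, "ay": 0.0, "az": -7.5},
    {"x": 2.3, "y": -0.4, "z": 0.3, "ax": 0.0, "ay": 0.0, "az": -7.5},
  ],
)

```text
time_s: 7.45
tool_pos: [0.5063, -0.0677, 0.4262]
tool_rot: [-180.0, 0.0, 75.8]
force: [-0.1, 0.7, 0.4]
grip_width: 0.0872
grasp_force: 0.0
```

Request:
jog_arm(
  motion=[
    {"x": 2.3, "y": -0.1, "z": 0.2, "ax": 0.0, "ay": 0.0, "az": -7.5},
    {"x": 2.3, "y": 0.2, "z": 0.2, "ax": 0.0, "ay": 0.0, "az": -7.5},
    {"x": 2.3, "y": 0.4, "z": 0.2, "ax": 0.0, "ay": 0.0, "az": -7.5},
    {"x": 2.8, "y": -0.4, "z": 1.0, "ax": 0.0, "ay": 0.0, "az": -7.5},
    {"x": 2.9, "y": 0.0, "z": 1.0, "ax": 0.0, "ay": 0.0, "az": -7.6},
  ],
)

```text
time_s: 7.95
tool_pos: [0.504, 0.0556, 0.3998]
tool_rot: [-180.0, -0.1, 113.4]
force: [0.0, -0.0, 0.1]
grip_width: 0.0875
grasp_force: 0.0
```

Request:
jog_arm(
  motion=[
    {"x": 2.8, "y": 0.3, "z": 1.0, "ax": 0.0, "ay": 0.0, "az": -7.5},
    {"x": 2.7, "y": 0.8, "z": 1.0, "ax": 0.0, "ay": 0.0, "az": -7.6},
    {"x": 2.7, "y": 1.0, "z": 1.0, "ax": 0.0, "ay": 0.0, "az": -7.5},
    {"x": 2.4, "y": 1.5, "z": 1.0, "ax": 0.0, "ay": 0.0, "az": -7.5},
    {"x": 2.3, "y": 1.7, "z": 1.0, "ax": 0.0, "ay": 0.0, "az": -7.6},
  ],
)

```text
time_s: 8.45
tool_pos: [0.4648, 0.1921, 0.3499]
tool_rot: [-180.0, -0.0, 151.1]
force: [0.3, 0.5, -0.4]
grip_width: 0.0872
grasp_force: 0.0
```

Request:
jog_arm(
  motion=[
    {"x": 2.0, "y": 2.0, "z": 1.0, "ax": 0.0, "ay": 0.0, "az": -7.5},
    {"x": 1.7, "y": 2.2, "z": 1.0, "ax": 0.0, "ay": 0.0, "az": -7.6},
    {"x": 1.5, "y": 2.5, "z": 1.0, "ax": 0.0, "ay": 0.0, "az": -7.5},
    {"x": 1.0, "y": 2.6, "z": 1.0, "ax": 0.0, "ay": 0.0, "az": -7.5},
    {"x": 0.8, "y": 2.8, "z": 1.1, "ax": 0.0, "ay": 0.0, "az": -7.6},
  ],
)

```text
time_s: 8.95
tool_pos: [0.4259, 0.3286, 0.2993]
tool_rot: [180.0, 0.0, -171.2]
force: [0.1, 0.3, 0.0]
grip_width: 0.0871
grasp_force: 0.0
```

```bash
python3 - <<'E'
from h import *
o=env.get_obs(); print(o["tool_pos"],o["tool_rot"],o["qpos"])
plan([(.426,.328,.28,188.5),(.426,.328,.152,188.5)],smax=2.8)
E
```

```text
[0.42586311 0.32860924 0.29925857] [ 1.79979731e+02  1.97725318e-02 -1.71243078e+02] [ 10.63230755   7.62705068 -55.56614547  90.62495129   6.3034968
  85.04680924  53.51754774]
[{"x": 0.0, "y": -0.1, "z": 1.9, "ax": 0.0, "ay": 0.0, "az": 0.3}, {"x": 0.0, "y": 0.0, "z": 2.6, "ax": 0.0, "ay": 0.0, "az": 0.0}, {"x": 0.0, "y": 0.0, "z": 2.5, "ax": 0.0, "ay": 0.0, "az": 0.0}, {"x": 0.0, "y": 0.0, "z": 2.6, "ax": 0.0, "ay": 0.0, "az": 0.0}, {"x": 0.0, "y": 0.0, "z": 2.6, "ax": 0.0, "ay": 0.0, "az": 0.0}]
[{"x": 0.0, "y": 0.0, "z": 2.5, "ax": 0.0, "ay": 0.0, "az": 0.0}, {"x": 0, "y": 0, "z": 0, "ax": 0, "ay": 0, "az": 0}, {"x": 0, "y": 0, "z": 0, "ax": 0, "ay": 0, "az": 0}, {"x": 0, "y": 0, "z": 0, "ax": 0, "ay": 0, "az": 0}, {"x": 0, "y": 0, "z": 0, "ax": 0, "ay": 0, "az": 0}]
end [0.4261 0.3277 0.1523] [ 1.7998e+02  2.0000e-02 -1.7154e+02]
```

Request:
jog_arm(
  motion=[
    {"x": 0.0, "y": 0.0, "z": 2.5, "ax": 0.0, "ay": 0.0, "az": 0.0},
    {"x": 0.0, "y": 0.0, "z": 2.5, "ax": 0.0, "ay": 0.0, "az": 0.0},
    {"x": 0.0, "y": 0.0, "z": 2.5, "ax": 0.0, "ay": 0.0, "az": 0.0},
    {"x": 0.0, "y": 0.0, "z": 2.5, "ax": 0.0, "ay": 0.0, "az": 0.0},
    {"x": 0.0, "y": 0.0, "z": 2.5, "ax": 0.0, "ay": 0.0, "az": 0.0},
  ],
)

```text
time_s: 9.45
tool_pos: [0.426, 0.3277, 0.1736]
tool_rot: [180.0, -0.0, -171.5]
force: [0.4, -0.6, 0.5]
grip_width: 0.0869
grasp_force: 0.0
```

Request:
jog_arm(
  motion=[
    {"x": 0.0, "y": 0.0, "z": 2.2, "ax": 0.0, "ay": 0.0, "az": 0.0},
    {"x": 0, "y": 0, "z": 0, "ax": 0, "ay": 0, "az": 0},
    {"x": 0, "y": 0, "z": 0, "ax": 0, "ay": 0, "az": 0},
    {"x": 0, "y": 0, "z": 0, "ax": 0, "ay": 0, "az": 0},
    {"x": 0, "y": 0, "z": 0, "ax": 0, "ay": 0, "az": 0},
  ],
)

```text
time_s: 9.95
tool_pos: [0.4275, 0.3275, 0.1536]
tool_rot: [179.9, 0.1, -171.7]
force: [0.7, -0.4, 0.3]
grip_width: 0.0871
grasp_force: 0.0
```

Request:
jog_arm(
  motion=[
    {"x": 0, "y": 0, "z": 0, "ax": 0, "ay": 0, "az": 0},
    {"x": 0, "y": 0, "z": 0, "ax": 0, "ay": 0, "az": 0},
    {"x": 0, "y": 0, "z": 0, "ax": 0, "ay": 0, "az": 0},
    {"x": 0, "y": 0, "z": 0, "ax": 0, "ay": 0, "az": 0},
    {"x": 0, "y": 0, "z": 0, "ax": 0, "ay": 0, "az": 0},
  ],
  claw=-1,
  squeeze=25,
)

```text
time_s: 10.45
tool_pos: [0.4269, 0.3267, 0.1521]
tool_rot: [180.0, -0.1, -171.7]
force: [0.4, -0.0, -0.1]
grip_width: 0.0546
grasp_force: 0.0
```

Request:
jog_arm(
  motion=[
    {"x": 0, "y": 0, "z": 0, "ax": 0, "ay": 0, "az": 0},
    {"x": 0, "y": 0, "z": 0, "ax": 0, "ay": 0, "az": 0},
    {"x": 0, "y": 0, "z": 0, "ax": 0, "ay": 0, "az": 0},
    {"x": 0, "y": 0, "z": 0, "ax": 0, "ay": 0, "az": 0},
    {"x": 0, "y": 0, "z": 0, "ax": 0, "ay": 0, "az": 0},
  ],
)

```text
time_s: 10.95
tool_pos: [0.4269, 0.3269, 0.1521]
tool_rot: [179.9, -0.1, -171.7]
force: [0.5, 0.1, -1.5]
grip_width: 0.0397
grasp_force: 24.3
```

```bash
python3 - <<'E'
from h import *
plan([(.43,.325,.42,188.5),(.53,0,.43,184),(.5325,-.394,.42,179),(.5325,-.394,.26,179)],smax=4.2)
E
```

```text
[{"x": 0.0, "y": 0.0, "z": -3.8, "ax": 0.0, "ay": 0.0, "az": 0.0}, {"x": -0.1, "y": -0.1, "z": -3.9, "ax": 0.0, "ay": 0.0, "az": -0.1}, {"x": 0.0, "y": 0.0, "z": -3.8, "ax": 0.0, "ay": 0.0, "az": 0.0}, {"x": 0.0, "y": 0.0, "z": -3.8, "ax": 0.0, "ay": 0.0, "az": 0.0}, {"x": -0.1, "y": 0.0, "z": -3.8, "ax": 0.0, "ay": 0.0, "az": 0.0}]
[{"x": 0.0, "y": -0.1, "z": -3.9, "ax": 0.0, "ay": -0.1, "az": -0.1}, {"x": -0.1, "y": 0.0, "z": -3.8, "ax": 0.1, "ay": 0.0, "az": 0.0}, {"x": -0.6, "y": -3.7, "z": -0.1, "ax": 0.0, "ay": 0.0, "az": 0.5}, {"x": -0.6, "y": -3.8, "z": -0.1, "ax": 0.0, "ay": 0.0, "az": 0.5}, {"x": -0.6, "y": -3.7, "z": -0.1, "ax": 0.0, "ay": 0.0, "az": 0.5}]
[{"x": -0.6, "y": -3.7, "z": -0.1, "ax": 0.0, "ay": 0.0, "az": 0.5}, {"x": -0.7, "y": -3.7, "z": -0.1, "ax": 0.0, "ay": 0.0, "az": 0.5}, {"x": -0.7, "y": -3.7, "z": -0.1, "ax": 0.0, "ay": 0.0, "az": 0.5}, {"x": -0.8, "y": -3.7, "z": -0.1, "ax": 0.0, "ay": 0.0, "az": 0.5}, {"x": -0.8, "y": -3.7, "z": -0.2, "ax": 0.0, "ay": 0.0, "az": 0.5}]
[{"x": -0.8, "y": -3.7, "z": -0.1, "ax": 0.0, "ay": 0.0, "az": 0.5}, {"x": 0.3, "y"
[... 275 characters left out ...]
": 0.1, "ax": 0.0, "ay": 0.0, "az": 0.5}, {"x": 0.1, "y": -3.9, "z": 0.1, "ax": 0.0, "ay": 0.0, "az": 0.5}, {"x": 0.0, "y": -4.0, "z": 0.1, "ax": 0.0, "ay": 0.0, "az": 0.5}, {"x": 0.0, "y": -3.9, "z": 0.1, "ax": 0.0, "ay": 0.0, "az": 0.5}, {"x": 0.0, "y": -4.0, "z": 0.2, "ax": 0.0, "ay": 0.0, "az": 0.5}]
[{"x": 0.0, "y": -3.9, "z": 0.1, "ax": 0.0, "ay": 0.0, "az": 0.5}, {"x": 0.0, "y": 0.0, "z": 4.0, "ax": 0.0, "ay": 0.0, "az": 0.0}, {"x": 0.0, "y": 0.0, "z": 4.0, "ax": 0.0, "ay": 0.0, "az": 0.0}, {"x": 0.0, "y": 0.0, "z": 4.0, "ax": 0.0, "ay": 0.0, "az": 0.0}, {"x": 0.0, "y": 0.0, "z": 4.0, "ax": 0.0, "ay": 0.0, "az": 0.0}]
end [ 0.5322 -0.3941  0.2596] [-1.7996e+02  4.0000e-02  1.7902e+02]
```

Request:
jog_arm(
  motion=[
    {"x": 0.0, "y": 0.0, "z": -1.5, "ax": 0.0, "ay": 0.0, "az": 0.0},
    {"x": -0.1, "y": -0.1, "z": -3.0, "ax": 0.0, "ay": 0.0, "az": 0.0},
    {"x": 0.0, "y": 0.0, "z": -4.0, "ax": 0.0, "ay": 0.0, "az": 0.0},
    {"x": 0.0, "y": 0.0, "z": -4.5, "ax": 0.0, "ay": 0.0, "az": 0.0},
    {"x": -0.1, "y": 0.0, "z": -4.5, "ax": 0.0, "ay": 0.0, "az": 0.0},
  ],
)

```text
time_s: 11.45
tool_pos: [0.4284, 0.3255, 0.3292]
tool_rot: [-180.0, -0.1, -171.7]
force: [1.4, 1.2, -3.8]
grip_width: 0.0396
grasp_force: 24.3
```

Request:
jog_arm(
  motion=[
    {"x": 0.0, "y": -0.1, "z": -4.8, "ax": 0.0, "ay": 0, "az": 0},
    {"x": -0.1, "y": 0.0, "z": -4.5, "ax": 0, "ay": 0.0, "az": 0.0},
    {"x": -0.6, "y": -2.7, "z": -0.1, "ax": 0.0, "ay": 0.0, "az": 0.5},
    {"x": -0.6, "y": -3.8, "z": -0.1, "ax": 0.0, "ay": 0.0, "az": 0.5},
    {"x": -0.6, "y": -3.7, "z": -0.1, "ax": 0.0, "ay": 0.0, "az": 0.5},
  ],
)

```text
time_s: 11.95
tool_pos: [0.4617, 0.2256, 0.4238]
tool_rot: [180.0, -0.1, -173.1]
force: [1.3, 0.4, -2.9]
grip_width: 0.0396
grasp_force: 24.4
```

Request:
jog_arm(
  motion=[
    {"x": -0.6, "y": -3.7, "z": -0.1, "ax": 0.0, "ay": 0.0, "az": 0.5},
    {"x": -0.7, "y": -3.7, "z": -0.1, "ax": 0.0, "ay": 0.0, "az": 0.5},
    {"x": -0.7, "y": -3.7, "z": -0.1, "ax": 0.0, "ay": 0.0, "az": 0.5},
    {"x": -0.8, "y": -3.7, "z": -0.1, "ax": 0.0, "ay": 0.0, "az": 0.5},
    {"x": -0.8, "y": -3.7, "z": -0.2, "ax": 0.0, "ay": 0.0, "az": 0.5},
  ],
)

```text
time_s: 12.45
tool_pos: [0.5162, 0.0445, 0.4294]
tool_rot: [180.0, -0.1, -175.7]
force: [-0.7, -0.0, -3.4]
grip_width: 0.0399
grasp_force: 24.4
```

```bash
python3 - <<'E'
from h import *
o=env.get_obs(); print(o["tool_pos"],o["tool_rot"],o["qpos"],o["grip_width"])
plan([(.5325,-.394,.42,179),(.5325,-.394,.26,179)],smax=4.2)
E
```

```text
[0.51623758 0.04453579 0.42935519] [ 1.79989723e+02 -9.87294915e-02 -1.75685642e+02] [ 31.53782469   3.38242823 -41.38443901  78.26075075   2.24521906
  99.2905117   84.87614995] 0.039890029260165404
[{"x": 0.2, "y": -4.0, "z": 0.1, "ax": 0.0, "ay": 0.0, "az": 0.5}, {"x": 0.1, "y": -4.0, "z": 0.1, "ax": 0.0, "ay": 0.0, "az": 0.5}, {"x": 0.1, "y": -4.0, "z": 0.1, "ax": 0.0, "ay": 0.0, "az": 0.4}, {"x": 0.0, "y": -4.0, "z": 0.0, "ax": 0.0, "ay": 0.0, "az": 0.5}, {"x": 0.0, "y": -3.9, "z": 0.1, "ax": 0.0, "ay": 0.0, "az": 0.5}]
[{"x": 0.0, "y": -4.0, "z": 0.1, "ax": 0.0, "ay": -0.1, "az": 0.5}, {"x": 0.0, "y": -4.0, "z": 0.1, "ax": 0.0, "ay": 0.0, "az": 0.5}, {"x": -0.1, "y": -4.0, "z": 0.1, "ax": 0.0, "ay": 0.0, "az": 0.5}, {"x": -0.1, "y": -4.0, "z": 0.1, "ax": 0.0, "ay": 0.0, "az": 0.4}, {"x": -0.2, "y": -4.0, "z": 0.0, "ax": 0.0, "ay": 0.0, "az": 0.5}]
[{"x": -0.2, "y": -4.0, "z": 0.1, "ax": 0.0, "ay": 0.0, "az": 0.5}, {"x": 0.0, "y": 0.0, "z": 4.0, "ax": 0.0, "ay": 0.0, "az": 0.0}, {"x": 0.0, "y": 0.0, "z": 4.0, "ax": 0.0, "ay": 0.0, "az": 0.0}, {"x": 0.0, "y": 0.0, "z": 4.0, "ax": 0.0, "ay": 0.0, "az": 0.0}, {"x": 0.0, "y": 0.0, "z": 4.0, "ax": 0.0, "ay": 0.0, "az": 0.0}]
end [ 0.5328 -0.3943  0.2603] [179.99   0.   179.01]
```

Holding firmly at 39.7 mm. I'm moving it over the bay and pausing to look with the foot just above the rim.

Request:
jog_arm(
  motion=[
    {"x": 0.2, "y": -4.0, "z": 0.1, "ax": 0.0, "ay": 0.0, "az": 0.5},
    {"x": 0.1, "y": -4.0, "z": 0.1, "ax": 0.0, "ay": 0.0, "az": 0.5},
    {"x": 0.1, "y": -4.0, "z": 0.1, "ax": 0.0, "ay": 0.0, "az": 0.4},
    {"x": 0.0, "y": -4.0, "z": 0.0, "ax": 0.0, "ay": 0.0, "az": 0.5},
    {"x": 0.0, "y": -3.9, "z": 0.1, "ax": 0.0, "ay": 0.0, "az": 0.5},
  ],
)

```text
time_s: 12.95
tool_pos: [0.5237, -0.1545, 0.4253]
tool_rot: [180.0, -0.1, -178.1]
force: [0.8, 0.4, -2.8]
grip_width: 0.0394
grasp_force: 24.4
```

Request:
jog_arm(
  motion=[
    {"x": 0.0, "y": -4.0, "z": 0.1, "ax": 0.0, "ay": -0.1, "az": 0.5},
    {"x": 0.0, "y": -4.0, "z": 0.1, "ax": 0.0, "ay": 0.0, "az": 0.5},
    {"x": -0.1, "y": -4.0, "z": 0.1, "ax": 0.0, "ay": 0.0, "az": 0.5},
    {"x": -0.1, "y": -4.0, "z": 0.1, "ax": 0.0, "ay": 0.0, "az": 0.4},
    {"x": -0.2, "y": -4.0, "z": 0.0, "ax": 0.0, "ay": 0.0, "az": 0.5},
  ],
)

```text
time_s: 13.45
tool_pos: [0.5308, -0.3543, 0.4208]
tool_rot: [179.9, -0.0, 179.5]
force: [0.7, 0.3, -2.8]
grip_width: 0.0397
grasp_force: 24.4
```

Request:
jog_arm(
  motion=[
    {"x": -0.2, "y": -4.0, "z": 0.1, "ax": 0.0, "ay": 0.0, "az": 0.5},
    {"x": 0.0, "y": 0.0, "z": 4.0, "ax": 0.0, "ay": 0.0, "az": 0.0},
    {"x": 0.0, "y": 0.0, "z": 4.0, "ax": 0.0, "ay": 0.0, "az": 0.0},
    {"x": 0.0, "y": 0.0, "z": 4.0, "ax": 0.0, "ay": 0.0, "az": 0.0},
    {"x": 0.0, "y": 0.0, "z": 4.0, "ax": 0.0, "ay": 0.0, "az": 0.0},
  ],
)

```text
time_s: 13.95
tool_pos: [0.5327, -0.3926, 0.2582]
tool_rot: [179.9, -0.0, 179.0]
force: [0.5, -0.5, -4.9]
grip_width: 0.0394
grasp_force: 24.7
```

```bash
python3 - <<'E'
from h import *
p,im=snap("wrist","w7"); q,t=snap("scene","s7")
o=env.get_obs(); print(o["tool_pos"],o["tool_rot"],o["qpos"],o["grip_width"])
s=cv2.imread("pics/s7.png"); u,v=map(int,proj(q,(.53,-.39,.1))); print(u,v)
w=cv2.imread("pics/w7.png")[:240,130:510]
c=cv2.resize(s[v-50:v+50,u-50:min(u+50,640)],None,fx=4,fy=4,interpolation=cv2.INTER_CUBIC); w=cv2.resize(w,(400*380//380,int(240*400/380)))
c=c[:,:400]; out=np.zeros((400,400+c.shape[1],3),np.uint8); out[:w.shape[0],:400]=w; out[:c.shape[0],400:]=c; cv2.imwrite("pics/c4.png",out)
E
```

```text
[ 0.52930807 -0.39079607  0.25242762] [179.49267253  -0.65163253 179.0235209 ] [ 52.59392031  21.16608707 -24.74150183  77.76782668   8.60544866
  83.75201652 117.29247144] 0.03947608673789651
419 157
```

View pics/c4.png

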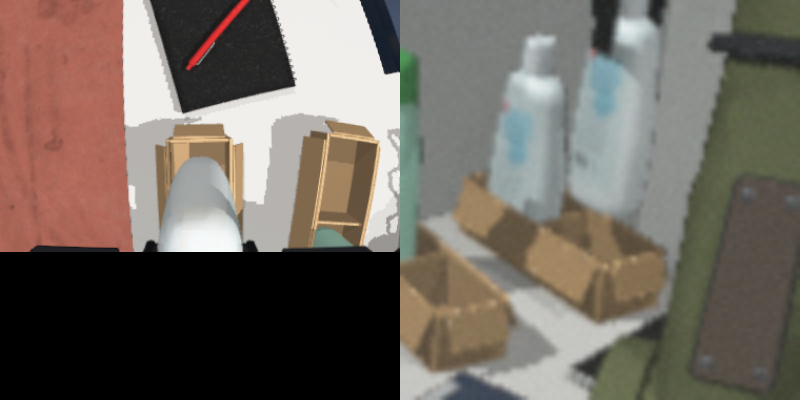

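The wrist view shows the bottle's foot centred over the bay: bottle at column 202, bay rim from 172 to 231. Descending now.

Request:
jog_arm(
  motion=[
    {"x": 0, "y": 0, "z": 0, "ax": 0, "ay": 0, "az": 0},
    {"x": 0, "y": 0, "z": 0, "ax": 0, "ay": 0, "az": 0},
    {"x": 0, "y": 0, "z": 1, "ax": 0, "ay": 0, "az": 0},
    {"x": 0, "y": 0, "z": 2, "ax": 0, "ay": 0, "az": 0},
    {"x": 0, "y": 0, "z": 2, "ax": 0, "ay": 0, "az": 0},
  ],
)

```text
time_s: 14.55
tool_pos: [0.5344, -0.3933, 0.2109]
tool_rot: [-179.9, 0.2, 179.0]
force: [-0.1, -0.2, -4.3]
grip_width: 0.0397
grasp_force: 24.7
```

Request:
jog_arm(
  motion=[
    {"x": 0, "y": 0, "z": 1, "ax": 0, "ay": 0, "az": 0},
    {"x": 0, "y": 0, "z": 0, "ax": 0, "ay": 0, "az": 0},
    {"x": 0, "y": 0, "z": 0, "ax": 0, "ay": 0, "az": 0},
    {"x": 0, "y": 0, "z": 0, "ax": 0, "ay": 0, "az": 0},
    {"x": 0, "y": 0, "z": 0, "ax": 0, "ay": 0, "az": 0},
  ],
)

```text
time_s: 15.05
tool_pos: [0.534, -0.3931, 0.2008]
tool_rot: [-180.0, 0.1, 179.0]
force: [0.2, 0.3, -3.5]
grip_width: 0.0393
grasp_force: 24.7
```

Request:
jog_arm(
  motion=[
    {"x": 0, "y": 0, "z": 1, "ax": 0, "ay": 0, "az": 0},
    {"x": 0, "y": 0, "z": 1, "ax": 0, "ay": 0, "az": 0},
    {"x": 0, "y": 0, "z": 1, "ax": 0, "ay": 0, "az": 0},
    {"x": 0, "y": 0, "z": 1, "ax": 0, "ay": 0, "az": 0},
    {"x": 0, "y": 0, "z": 0.2, "ax": 0, "ay": 0, "az": 0},
  ],
)

```text
time_s: 15.55
tool_pos: [0.5333, -0.3923, 0.1562]
tool_rot: [179.9, -0.0, 179.0]
force: [0.3, 1.3, 0.1]
grip_width: 0.0393
grasp_force: 24.7
```

Request:
jog_arm(
  motion=[
    {"x": 0, "y": 0, "z": 0.1, "ax": 0, "ay": 0, "az": 0},
    {"x": 0, "y": 0, "z": 0, "ax": 0, "ay": 0, "az": 0},
    {"x": 0, "y": 0, "z": 0, "ax": 0, "ay": 0, "az": 0},
    {"x": 0, "y": 0, "z": 0, "ax": 0, "ay": 0, "az": 0},
    {"x": 0, "y": 0, "z": 0, "ax": 0, "ay": 0, "az": 0},
  ],
)

```text
time_s: 16.05
tool_pos: [0.5333, -0.3929, 0.1566]
tool_rot: [180.0, 0.0, 179.0]
force: [-0.9, -0.0, -3.5]
grip_width: 0.0391
grasp_force: 24.7
```

Request:
jog_arm(
  motion=[
    {"x": 0, "y": 0, "z": 0.1, "ax": 0, "ay": 0, "az": 0},
    {"x": 0, "y": 0, "z": 0, "ax": 0, "ay": 0, "az": 0},
    {"x": 0, "y": 0, "z": 0, "ax": 0, "ay": 0, "az": 0},
    {"x": 0, "y": 0, "z": 0, "ax": 0, "ay": 0, "az": 0},
    {"x": 0, "y": 0, "z": 0, "ax": 0, "ay": 0, "az": 0},
  ],
)

```text
time_s: 16.55
tool_pos: [0.5338, -0.3929, 0.1562]
tool_rot: [-180.0, 0.1, 179.0]
force: [0.5, -0.3, 1.4]
grip_width: 0.0397
grasp_force: 24.7
```

Request:
jog_arm(
  motion=[
    {"x": 0, "y": 0, "z": 0, "ax": 0, "ay": 0, "az": 0},
    {"x": 0, "y": 0, "z": 0, "ax": 0, "ay": 0, "az": 0},
    {"x": 0, "y": 0, "z": 0, "ax": 0, "ay": 0, "az": 0},
    {"x": 0, "y": 0, "z": 0, "ax": 0, "ay": 0, "az": 0},
    {"x": 0, "y": 0, "z": 0, "ax": 0, "ay": 0, "az": 0},
  ],
  claw=0.7,
)

```text
time_s: 17.05
tool_pos: [0.5333, -0.3928, 0.1554]
tool_rot: [180.0, 0.0, 179.0]
force: [0.6, -0.8, 0.5]
grip_width: 0.0697
grasp_force: 0.0
```

```bash
python3 - <<'E'
from h import *
plan([(.5333,-.393,.157,179),(.5333,-.393,.30,179),(.53,-.2,.36,180),(.50,0,.38,180),(.4447,.1571,.36,180)],smax=4.5)
E
```

```text
[{"x": 0.0, "y": 0.0, "z": -0.2, "ax": 0.0, "ay": 0.0, "az": 0.0}, {"x": 0.0, "y": 0.0, "z": -3.6, "ax": 0.0, "ay": 0.0, "az": 0.0}, {"x": 0.0, "y": 0.0, "z": -3.5, "ax": 0.0, "ay": 0.0, "az": 0.0}, {"x": 0.0, "y": 0.0, "z": -3.6, "ax": 0.0, "ay": 0.0, "az": 0.0}, {"x": 0.0, "y": 0.0, "z": -3.6, "ax": 0.0, "ay": 0.0, "az": 0.0}]
[{"x": 0.1, "y": 3.9, "z": -1.2, "ax": 0.0, "ay": 0.0, "az": -0.2}, {"x": 0.1, "y": 3.8, "z": -1.2, "ax": 0.0, "ay": 0.0, "az": -0.2}, {"x": 0.2, "y": 3.9, "z": -1.2, "ax": 0.0, "ay": 0.0, "az": -0.2}, {"x": 0.0, "y": 3.8, "z": -1.2, "ax": 0.0, "ay": 0.0, "az": -0.2}, {"x": 0.1, "y": 3.9, "z": -1.1, "ax": 0.0, "ay": 0.0, "az": -0.2}]
[{"x": 0.6, "y": 4.0, "z": -0.4, "ax": 0.0, "ay": 0.0, "az": 0.0}, {"x": 0.6, "y": 4.0, "z": -0.4, "ax": 0.0, "ay": 0.0, "az": 0.0}, {"x": 0.6, "y": 4.0, "z": -0.4, "ax": 0.0, "ay": 0.0, "az": 0.0}, {"x": 0.6, "y": 4.0, "z": -0.4, "ax": 0.0, "ay": 0.0, "az": 0.0}, {"x": 0.6, "y": 4.0, "z": -0.4, "ax": 0.0, "ay": 0.0, "az": 0.0}]
[{"x": 1.4, "y": 3.9, "z": 0.5, "ax": 0.0, "ay": 0.0, "az": 0.0}, {"x": 1.4, "y": 3.9, "z": 0.5, "ax": 0.0, "ay": 0.0, "az": 0.0}, {"x": 1.4, "y": 4.0, "z": 0.5, "ax": 0.0, "ay": 0.0, "az": 0.0}, {"x": 1.3, "y": 3.9, "z": 0.5, "ax": 0.0, "ay": 0.0, "az": 0.0}, {"x": 0, "y": 0, "z": 0, "ax": 0, "ay": 0, "az": 0}]
end [0.4452 0.1571 0.3598] [ 1.7996e+02  1.0000e-02 -1.7999e+02]
```

Request:
jog_arm(
  motion=[
    {"x": 0.0, "y": 0.0, "z": -0.2, "ax": 0.0, "ay": 0.0, "az": 0.0},
    {"x": 0.0, "y": 0.0, "z": -3.6, "ax": 0.0, "ay": 0.0, "az": 0.0},
    {"x": 0.0, "y": 0.0, "z": -3.5, "ax": 0.0, "ay": 0.0, "az": 0.0},
    {"x": 0.0, "y": 0.0, "z": -3.6, "ax": 0.0, "ay": 0.0, "az": 0.0},
    {"x": 0.0, "y": 0.0, "z": -3.6, "ax": 0.0, "ay": 0.0, "az": 0.0},
  ],
)

```text
time_s: 17.55
tool_pos: [0.5332, -0.3927, 0.3022]
tool_rot: [180.0, 0.0, 179.0]
force: [0.8, 0.3, -0.5]
grip_width: 0.074
grasp_force: 0.0
```

Request:
jog_arm(
  motion=[
    {"x": 0.1, "y": 3.9, "z": -1.2, "ax": 0.0, "ay": 0.0, "az": -0.2},
    {"x": 0.1, "y": 3.8, "z": -1.2, "ax": 0.0, "ay": 0.0, "az": -0.2},
    {"x": 0.2, "y": 3.9, "z": -1.2, "ax": 0.0, "ay": 0.0, "az": -0.2},
    {"x": 0.0, "y": 3.8, "z": -1.2, "ax": 0.0, "ay": 0.0, "az": -0.2},
    {"x": 0.1, "y": 3.9, "z": -1.1, "ax": 0.0, "ay": 0.0, "az": -0.2},
  ],
  claw=1,
)

```text
time_s: 18.05
tool_pos: [0.5302, -0.1983, 0.3606]
tool_rot: [180.0, 0.1, -180.0]
force: [0.2, 0.4, 0.2]
grip_width: 0.0865
grasp_force: 0.0
```

Request:
jog_arm(
  motion=[
    {"x": 0.6, "y": 4.0, "z": -0.4, "ax": 0.0, "ay": 0.0, "az": 0.0},
    {"x": 0.6, "y": 4.0, "z": -0.4, "ax": 0.0, "ay": 0.0, "az": 0.0},
    {"x": 0.6, "y": 4.0, "z": -0.4, "ax": 0.0, "ay": 0.0, "az": 0.0},
    {"x": 0.6, "y": 4.0, "z": -0.4, "ax": 0.0, "ay": 0.0, "az": 0.0},
    {"x": 0.6, "y": 4.0, "z": -0.4, "ax": 0.0, "ay": 0.0, "az": 0.0},
  ],
)

```text
time_s: 18.55
tool_pos: [0.4997, 0.0019, 0.3803]
tool_rot: [-180.0, 0.1, -180.0]
force: [0.2, 0.1, 0.6]
grip_width: 0.0872
grasp_force: 0.0
```

Request:
jog_arm(
  motion=[
    {"x": 1.4, "y": 3.9, "z": 0.5, "ax": 0.0, "ay": 0.0, "az": 0.0},
    {"x": 1.4, "y": 3.9, "z": 0.5, "ax": 0.0, "ay": 0.0, "az": 0.0},
    {"x": 1.4, "y": 4.0, "z": 0.5, "ax": 0.0, "ay": 0.0, "az": 0.0},
    {"x": 1.3, "y": 3.9, "z": 0.5, "ax": 0.0, "ay": 0.0, "az": 0.0},
    {"x": 0, "y": 0, "z": 0, "ax": 0, "ay": 0, "az": 0},
  ],
)

```text
time_s: 19.05
tool_pos: [0.4421, 0.1641, 0.3602]
tool_rot: [179.9, 0.1, -179.3]
force: [-0.4, 0.7, 0.5]
grip_width: 0.087
grasp_force: 0.0
```

```bash
python3 - <<'E'
from h import *
np.set_printoptions(precision=4,suppress=True)
q,t=snap("top","t2"); o=env.get_obs(); print(o["tool_pos"],o["tool_rot"],o["qpos"])
plan([(.4447,.1571,.30,180),(.4447,.1571,.166,180)],smax=3.4)
im=cv2.imread("pics/t2.png"); cv2.imwrite("pics/c5.png",cv2.resize(im[130:240,315:485],None,fx=4,fy=4,interpolation=cv2.INTER_CUBIC))
E
```

```text
[0.4437 0.1605 0.3603] [-179.9832    0.0905 -179.5961] [ 29.4268  -5.5162 -47.9205  92.2401  -4.0486  91.3783  71.9392]
[{"x": 0.0, "y": -0.2, "z": 3.0, "ax": 0.0, "ay": 0.0, "az": 0.2}, {"x": -0.1, "y": -0.1, "z": 3.0, "ax": 0.0, "ay": 0.1, "az": 0.2}, {"x": 0.0, "y": 0.0, "z": 3.4, "ax": 0.0, "ay": 0.0, "az": 0.0}, {"x": 0.0, "y": 0.0, "z": 3.3, "ax": 0.0, "ay": 0.0, "az": 0.0}, {"x": 0.0, "y": 0.0, "z": 3.4, "ax": 0.0, "ay": 0.0, "az": 0.0}]
[{"x": 0.0, "y": 0.0, "z": 3.3, "ax": 0.0, "ay": 0.0, "az": 0.0}, {"x": 0, "y": 0, "z": 0, "ax": 0, "ay": 0, "az": 0}, {"x": 0, "y": 0, "z": 0, "ax": 0, "ay": 0, "az": 0}, {"x": 0, "y": 0, "z": 0, "ax": 0, "ay": 0, "az": 0}, {"x": 0, "y": 0, "z": 0, "ax": 0, "ay": 0, "az": 0}]
end [0.4448 0.1574 0.1663] [-179.98   -0.01 -180.  ]
```

View pics/c5.png

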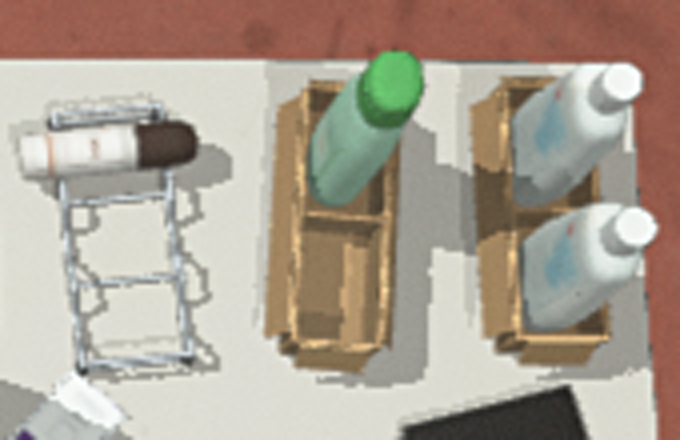

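The cologne stands upright in its bay, with its cap at crop (634,228). Now for the shampoo grasp.

Request:
jog_arm(
  motion=[
    {"x": 0, "y": 0, "z": 3.0, "ax": 0, "ay": 0, "az": 0},
    {"x": 0, "y": 0, "z": 3.0, "ax": 0, "ay": 0, "az": 0},
    {"x": 0, "y": 0, "z": 2.0, "ax": 0, "ay": 0, "az": 0},
    {"x": 0, "y": 0, "z": 0, "ax": 0, "ay": 0, "az": 0},
    {"x": 0, "y": 0, "z": 0, "ax": 0, "ay": 0, "az": 0},
  ],
)

```text
time_s: 19.6
tool_pos: [0.4457, 0.1565, 0.2805]
tool_rot: [180.0, 0.0, 179.9]
force: [0.4, 0.3, 0.4]
grip_width: 0.0872
grasp_force: 0.0
```

Request:
jog_arm(
  motion=[
    {"x": 0, "y": 0, "z": 3.0, "ax": 0, "ay": 0, "az": 0},
    {"x": 0, "y": 0, "z": 3.0, "ax": 0, "ay": 0, "az": 0},
    {"x": 0, "y": 0, "z": 2.5, "ax": 0, "ay": 0, "az": 0},
    {"x": 0, "y": 0, "z": 2.0, "ax": 0, "ay": 0, "az": 0},
    {"x": 0, "y": 0, "z": 0.8, "ax": 0, "ay": 0, "az": 0},
  ],
)

```text
time_s: 20.1
tool_pos: [0.4455, 0.1568, 0.1666]
tool_rot: [180.0, -0.0, 180.0]
force: [-0.8, 0.5, 0.7]
grip_width: 0.0872
grasp_force: 0.0
```

Request:
jog_arm(
  motion=[
    {"x": 0, "y": 0, "z": 0, "ax": 0, "ay": 0, "az": 0},
    {"x": 0, "y": 0, "z": 0, "ax": 0, "ay": 0, "az": 0},
    {"x": 0, "y": 0, "z": 0, "ax": 0, "ay": 0, "az": 0},
    {"x": 0, "y": 0, "z": 0, "ax": 0, "ay": 0, "az": 0},
    {"x": 0, "y": 0, "z": 0, "ax": 0, "ay": 0, "az": 0},
  ],
)

```text
time_s: 20.6
tool_pos: [0.4457, 0.1574, 0.1675]
tool_rot: [180.0, 0.1, -180.0]
force: [0.5, 0.1, -0.0]
grip_width: 0.0871
grasp_force: 0.0
```

Request:
jog_arm(
  motion=[
    {"x": 0, "y": 0, "z": 0.1, "ax": 0, "ay": 0, "az": 0},
    {"x": 0, "y": 0, "z": 0, "ax": 0, "ay": 0, "az": 0},
    {"x": 0, "y": 0, "z": 0, "ax": 0, "ay": 0, "az": 0},
    {"x": 0, "y": 0, "z": 0, "ax": 0, "ay": 0, "az": 0},
    {"x": 0, "y": 0, "z": 0, "ax": 0, "ay": 0, "az": 0},
  ],
  claw=-1,
  squeeze=25,
)

```text
time_s: 21.1
tool_pos: [0.4453, 0.1573, 0.1658]
tool_rot: [180.0, 0.0, -180.0]
force: [0.0, -0.3, -0.1]
grip_width: 0.0548
grasp_force: 0.0
```

Request:
jog_arm(
  motion=[
    {"x": 0, "y": 0, "z": 0, "ax": 0, "ay": 0, "az": 0},
    {"x": 0, "y": 0, "z": 0, "ax": 0, "ay": 0, "az": 0},
    {"x": 0, "y": 0, "z": 0, "ax": 0, "ay": 0, "az": 0},
    {"x": 0, "y": 0, "z": 0, "ax": 0, "ay": 0, "az": 0},
    {"x": 0, "y": 0, "z": 0, "ax": 0, "ay": 0, "az": 0},
  ],
)

```text
time_s: 21.6
tool_pos: [0.4453, 0.1573, 0.1659]
tool_rot: [180.0, 0.0, -180.0]
force: [0.3, -0.1, -0.0]
grip_width: 0.0433
grasp_force: 24.9
```

```bash
python3 - <<'E'
from h import *
o=env.get_obs();print(o["tool_pos"],o["grip_width"],o["grasp_force"])
plan([(.4465,.157,.30,180),(.50,.08,.38,178.5),(.53,-.2158,.38,175.2),(.53,-.2158,.28,175.2)],smax=4.2)
E
```

```text
[0.44531125 0.15730747 0.16585491] 0.04332285137672481 24.8935591802001
[{"x": 0.0, "y": 0.0, "z": -3.4, "ax": 0.0, "ay": 0.0, "az": 0.0}, {"x": -0.1, "y": 0.0, "z": -3.3, "ax": 0.0, "ay": 0.0, "az": 0.0}, {"x": 0.0, "y": 0.0, "z": -3.4, "ax": 0.0, "ay": 0.0, "az": 0.0}, {"x": 0.0, "y": 0.0, "z": -3.3, "ax": 0.0, "ay": 0.0, "az": 0.0}, {"x": -1.8, "y": -2.6, "z": -2.7, "ax": 0.0, "ay": 0.0, "az": 0.5}]
[{"x": -1.8, "y": -2.5, "z": -2.6, "ax": 0.0, "ay": 0.0, "az": 0.5}, {"x": -1.8, "y": -2.6, "z": -2.7, "ax": 0.0, "ay": 0.0, "az": 0.5}, {"x": -0.5, "y": -3.7, "z": 0.0, "ax": 0.0, "ay": 0.0, "az": 0.4}, {"x": -0.5, "y": -3.7, "z": 0.0, "ax": 0.0, "ay": 0.0, "az": 0.4}, {"x": -0.5, "y": -3.6, "z": 0.0, "ax": 0.0, "ay": 0.0, "az": 0.4}]
[{"x": -0.6, "y": -3.7, "z": 0.0, "ax": 0.0, "ay": 0.0, "az": 0.5}, {"x": -0.5, "y": -3.7, "z": 0.0, "ax": 0.0, "ay": 0.0, "az": 0.4}, {"x": -0.7, "y": -3.6, "z": 0.0, "ax": 0.0, "ay": 0.0, "az": 0.4}, {"x": -0.6, "y": -3.7, "z": 0.0, "ax": 0.0, "ay": 0.0, "az": 0.4}, {"x": -0.7, "y": -3.7, "z": 0.0, "ax": 0.0, "ay": 0.0, "az": 0.4}]
[{"x": 0.0, "y": 0.0, "z": 3.3, "ax": 0.0, "ay": 0.0, "az": 0.0}, {"x": 0.0, "y": 0.0, "z": 3.3, "ax": 0.0, "ay": 0.0, "az": 0.0}, {"x": 0.0, "y": 0.0, "z": 3.4, "ax": 0.0, "ay": 0.0, "az": 0.0}, {"x": 0, "y": 0, "z": 0, "ax": 0, "ay": 0, "az": 0}, {"x": 0, "y": 0, "z": 0, "ax": 0, "ay": 0, "az": 0}]
end [ 0.5305 -0.2162  0.2796] [1.7996e+02 2.0000e-02 1.7521e+02]
```

Request:
jog_arm(
  motion=[
    {"x": 0.0, "y": 0.0, "z": -2.4, "ax": 0.0, "ay": 0.0, "az": 0.0},
    {"x": -0.1, "y": 0.0, "z": -3.8, "ax": 0.0, "ay": 0.0, "az": 0.0},
    {"x": 0.0, "y": 0.0, "z": -3.9, "ax": 0.0, "ay": 0.0, "az": 0.0},
    {"x": 0.0, "y": 0.0, "z": -3.3, "ax": 0.0, "ay": 0.0, "az": 0.0},
    {"x": -1.8, "y": -2.6, "z": -2.7, "ax": 0.0, "ay": 0.0, "az": 0.5},
  ],
)

```text
time_s: 22.1
tool_pos: [0.4623, 0.1359, 0.3289]
tool_rot: [179.9, 0.1, 180.0]
force: [1.1, 0.8, -3.7]
grip_width: 0.0432
grasp_force: 25.0
```

Request:
jog_arm(
  motion=[
    {"x": -1.8, "y": -2.5, "z": -2.6, "ax": 0.0, "ay": 0.0, "az": 0.5},
    {"x": -1.8, "y": -2.6, "z": -2.7, "ax": 0.0, "ay": 0.0, "az": 0.5},
    {"x": -0.5, "y": -3.7, "z": 0.0, "ax": 0.0, "ay": 0.0, "az": 0.4},
    {"x": -0.5, "y": -3.7, "z": 0.0, "ax": 0.0, "ay": 0.0, "az": 0.4},
    {"x": -0.5, "y": -3.6, "z": 0.0, "ax": 0.0, "ay": 0.0, "az": 0.4},
  ],
)

```text
time_s: 22.6
tool_pos: [0.5106, -0.0325, 0.3789]
tool_rot: [180.0, -0.1, 177.3]
force: [0.1, 0.4, -3.0]
grip_width: 0.0432
grasp_force: 25.0
```

Request:
jog_arm(
  motion=[
    {"x": -0.6, "y": -3.7, "z": 0.0, "ax": 0.0, "ay": 0.0, "az": 0.5},
    {"x": -0.5, "y": -3.7, "z": 0.0, "ax": 0.0, "ay": 0.0, "az": 0.4},
    {"x": -0.7, "y": -3.6, "z": 0.0, "ax": 0.0, "ay": 0.0, "az": 0.4},
    {"x": -0.6, "y": -3.7, "z": 0.0, "ax": 0.0, "ay": 0.0, "az": 0.4},
    {"x": -0.7, "y": -3.7, "z": 0.0, "ax": 0.0, "ay": 0.0, "az": 0.4},
  ],
)

```text
time_s: 23.1
tool_pos: [0.5299, -0.2179, 0.3785]
tool_rot: [179.9, -0.1, 175.2]
force: [0.1, 0.4, -3.1]
grip_width: 0.0428
grasp_force: 25.0
```

Request:
jog_arm(
  motion=[
    {"x": 0.0, "y": 0.0, "z": 3.3, "ax": 0.0, "ay": 0.0, "az": 0.0},
    {"x": 0.0, "y": 0.0, "z": 3.3, "ax": 0.0, "ay": 0.0, "az": 0.0},
    {"x": 0.0, "y": 0.0, "z": 2.4, "ax": 0.0, "ay": 0.0, "az": 0.0},
    {"x": 0, "y": 0, "z": 1, "ax": 0, "ay": 0, "az": 0},
    {"x": 0, "y": 0, "z": 0, "ax": 0, "ay": 0, "az": 0},
  ],
)

```text
time_s: 23.6
tool_pos: [0.5293, -0.2161, 0.2776]
tool_rot: [179.9, -0.2, 175.2]
force: [-0.0, 0.7, -3.0]
grip_width: 0.0433
grasp_force: 25.0
```

Request:
jog_arm(
  motion=[
    {"x": 0, "y": 0, "z": 0, "ax": 0, "ay": 0, "az": 0},
    {"x": 0, "y": 0, "z": 0, "ax": 0, "ay": 0, "az": 0},
    {"x": 0, "y": 0, "z": 0, "ax": 0, "ay": 0, "az": 0},
    {"x": 0, "y": 0, "z": 0, "ax": 0, "ay": 0, "az": 0},
    {"x": 0, "y": 0, "z": 0, "ax": 0, "ay": 0, "az": 0},
  ],
)

```text
time_s: 24.1
tool_pos: [0.5306, -0.2163, 0.2801]
tool_rot: [180.0, 0.1, 175.2]
force: [0.2, 0.1, -3.0]
grip_width: 0.0429
grasp_force: 25.0
```

```bash
python3 - <<'E'
from h import *
p,im=snap("wrist","w8"); o=env.get_obs();print(o["tool_pos"],o["tool_rot"],o["grip_width"],o["force"])
u,v=map(int,proj(p,(.50,-.2158,.06),True)); print(u,v)
w=cv2.imread("pics/w8.png")[max(v-100,0):v+100,u-130:u+130]; cv2.imwrite("pics/c6.png",cv2.resize(w,None,fx=3,fy=3,interpolation=cv2.INTER_CUBIC))
E
```

```text
[ 0.53056062 -0.21626218  0.27996315] [1.79974337e+02 4.49574009e-02 1.75216223e+02] 0.04345717200809072 [ 0.7417115  -0.31089582 -4.3527955 ]
318 149
```

View pics/c6.png

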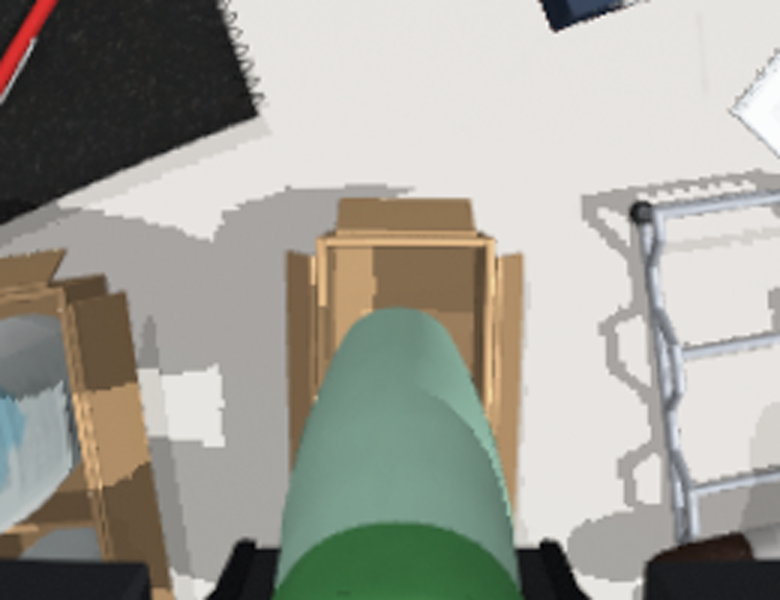

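The shampoo is centred over its bay: rim from 318 to 493, bottle foot centre at 402, walls parallel. Descending.

Request:
jog_arm(
  motion=[
    {"x": 0, "y": 0, "z": 1, "ax": 0, "ay": 0, "az": 0},
    {"x": 0, "y": 0, "z": 2, "ax": 0, "ay": 0, "az": 0},
    {"x": 0, "y": 0, "z": 2, "ax": 0, "ay": 0, "az": 0},
    {"x": 0, "y": 0, "z": 1, "ax": 0, "ay": 0, "az": 0},
    {"x": 0, "y": 0, "z": 0, "ax": 0, "ay": 0, "az": 0},
  ],
)

```text
time_s: 24.65
tool_pos: [0.5292, -0.2159, 0.2175]
tool_rot: [179.9, -0.2, 175.2]
force: [-0.0, -0.2, -3.7]
grip_width: 0.043
grasp_force: 25.0
```

Request:
jog_arm(
  motion=[
    {"x": 0, "y": 0, "z": 1, "ax": 0, "ay": 0, "az": 0},
    {"x": 0, "y": 0, "z": 1, "ax": 0, "ay": 0, "az": 0},
    {"x": 0, "y": 0, "z": 1, "ax": 0, "ay": 0, "az": 0},
    {"x": 0, "y": 0, "z": 1, "ax": 0, "ay": 0, "az": 0},
    {"x": 0, "y": 0, "z": 0.7, "ax": 0, "ay": 0, "az": 0},
  ],
)

```text
time_s: 25.15
tool_pos: [0.5301, -0.2161, 0.1714]
tool_rot: [179.9, -0.0, 175.2]
force: [-0.1, 0.0, -3.0]
grip_width: 0.0429
grasp_force: 25.0
```

Request:
jog_arm(
  motion=[
    {"x": 0, "y": 0, "z": 0.2, "ax": 0, "ay": 0, "az": 0},
    {"x": 0, "y": 0, "z": 0.1, "ax": 0, "ay": 0, "az": 0},
    {"x": 0, "y": 0, "z": 0, "ax": 0, "ay": 0, "az": 0},
    {"x": 0, "y": 0, "z": 0, "ax": 0, "ay": 0, "az": 0},
    {"x": 0, "y": 0, "z": 0, "ax": 0, "ay": 0, "az": 0},
  ],
)

```text
time_s: 25.65
tool_pos: [0.5308, -0.2162, 0.17]
tool_rot: [180.0, 0.1, 175.2]
force: [1.1, -0.1, -2.1]
grip_width: 0.0433
grasp_force: 25.0
```

Request:
jog_arm(
  motion=[
    {"x": 0, "y": 0, "z": 0.1, "ax": 0, "ay": 0, "az": 0},
    {"x": 0, "y": 0, "z": 0, "ax": 0, "ay": 0, "az": 0},
    {"x": 0, "y": 0, "z": 0, "ax": 0, "ay": 0, "az": 0},
    {"x": 0, "y": 0, "z": 0, "ax": 0, "ay": 0, "az": 0},
    {"x": 0, "y": 0, "z": 0, "ax": 0, "ay": 0, "az": 0},
  ],
)

```text
time_s: 26.15
tool_pos: [0.531, -0.2162, 0.17]
tool_rot: [180.0, 0.1, 175.2]
force: [-2.4, 0.9, 5.4]
grip_width: 0.0431
grasp_force: 25.0
```

Request:
jog_arm(
  motion=[
    {"x": 0, "y": 0, "z": 0, "ax": 0, "ay": 0, "az": 0},
    {"x": 0, "y": 0, "z": 0, "ax": 0, "ay": 0, "az": 0},
    {"x": 0, "y": 0, "z": 0, "ax": 0, "ay": 0, "az": 0},
    {"x": 0, "y": 0, "z": 0, "ax": 0, "ay": 0, "az": 0},
    {"x": 0, "y": 0, "z": 0, "ax": 0, "ay": 0, "az": 0},
  ],
  claw=0.7,
)

```text
time_s: 26.65
tool_pos: [0.5304, -0.2162, 0.1685]
tool_rot: [180.0, 0.0, 175.2]
force: [-0.6, 0.1, -0.3]
grip_width: 0.0715
grasp_force: 0.0
```

```bash
python3 - <<'E'
from h import *
o=env.get_obs();print(o["tool_pos"],o["tool_rot"],o["grip_width"],o["grasp_force"],o["force"])
plan([(.5308,-.2162,.32,175.2),(.60,.03,.38,140),(.62,.25,.40,110)],smax=4.5)
E
```

```text
[ 0.53044005 -0.2162097   0.16846444] [1.79957919e+02 1.03244591e-02 1.75210960e+02] 0.0714793543851676 0.0 [-0.644859    0.14984473 -0.34380625]
[{"x": 0.0, "y": 0.0, "z": -3.8, "ax": 0.0, "ay": 0.0, "az": 0.0}, {"x": 0.0, "y": 0.0, "z": -3.8, "ax": 0.0, "ay": 0.0, "az": 0.0}, {"x": 0.0, "y": 0.0, "z": -3.8, "ax": 0.0, "ay": 0.0, "az": 0.0}, {"x": 0.0, "y": 0.0, "z": -3.8, "ax": 0.0, "ay": 0.0, "az": 0.0}, {"x": -0.8, "y": 4.2, "z": -1.0, "ax": 0.0, "ay": 0.0, "az": 5.9}]
[{"x": -0.4, "y": 4.2, "z": -1.0, "ax": 0.0, "ay": 0.0, "az": 5.8}, {"x": 0.1, "y": 4.3, "z": -1.0, "ax": 0.0, "ay": 0.0, "az": 5.9}, {"x": 0.5, "y": 4.2, "z": -1.0, "ax": 0.0, "ay": 0.0, "az": 5.9}, {"x": 0.9, "y": 4.2, "z": -0.9, "ax": 0.0, "ay": 0.0, "az": 5.8}, {"x": 1.3, "y": 4.1, "z": -1.0, "ax": 0.0, "ay": 0.0, "az": 5.9}]
[{"x": 2.5, "y": 3.6, "z": -0.4, "ax": 0.0, "ay": 0.0, "az": 6.0}, {"x": 2.9, "y": 3.4, "z": -0.4, "ax": 0.0, "ay": 0.0, "az": 6.0}, {"x": 3.2, "y": 3.0, "z": -0.4, "ax": 0.0, "ay": 0.0, "az": 6.0}, {"x": 3.6, "y": 2.6, "z": -0.4, "ax": 0.0, "ay": 0.0, "az": 6.0}, {"x": 3.7, "y": 2.3, "z": -0.4, "ax": 0.0, "ay": 0.0, "az": 6.0}]
end [0.62   0.2495 0.3998] [ 1.7997e+02 -3.0000e-02  1.1001e+02]
```

Request:
jog_arm(
  motion=[
    {"x": 0.0, "y": 0.0, "z": -2.8, "ax": 0.0, "ay": 0.0, "az": 0.0},
    {"x": 0.0, "y": 0.0, "z": -3.8, "ax": 0.0, "ay": 0.0, "az": 0.0},
    {"x": 0.0, "y": 0.0, "z": -4.3, "ax": 0.0, "ay": 0.0, "az": 0.0},
    {"x": 0.0, "y": 0.0, "z": -4.3, "ax": 0.0, "ay": 0.0, "az": 0.0},
    {"x": -0.8, "y": 4.2, "z": -1.0, "ax": 0.0, "ay": 0.0, "az": 5.9},
  ],
)

```text
time_s: 27.15
tool_pos: [0.5422, -0.1825, 0.3356]
tool_rot: [-179.7, 0.4, 168.5]
force: [1.2, -0.7, -0.3]
grip_width: 0.0738
grasp_force: 0.0
```

Request:
jog_arm(
  motion=[
    {"x": -0.4, "y": 4.2, "z": -1.0, "ax": 0.0, "ay": 0.0, "az": 5.8},
    {"x": 0.1, "y": 4.3, "z": -1.0, "ax": 0.0, "ay": 0.0, "az": 5.9},
    {"x": 0.5, "y": 4.2, "z": -1.0, "ax": 0.0, "ay": 0.0, "az": 5.9},
    {"x": 0.9, "y": 4.2, "z": -0.9, "ax": 0.0, "ay": 0.0, "az": 5.8},
    {"x": 1.3, "y": 4.1, "z": -1.0, "ax": 0.0, "ay": 0.0, "az": 5.9},
  ],
)

```text
time_s: 27.65
tool_pos: [0.6006, 0.0316, 0.3803]
tool_rot: [180.0, 0.0, 139.7]
force: [1.3, -0.3, -0.7]
grip_width: 0.0739
grasp_force: 0.0
```

Request:
jog_arm(
  motion=[
    {"x": 2.5, "y": 3.6, "z": -0.4, "ax": 0.0, "ay": 0.0, "az": 6.0},
    {"x": 2.9, "y": 3.4, "z": -0.4, "ax": 0.0, "ay": 0.0, "az": 6.0},
    {"x": 3.2, "y": 3.0, "z": -0.4, "ax": 0.0, "ay": 0.0, "az": 6.0},
    {"x": 3.6, "y": 2.6, "z": -0.4, "ax": 0.0, "ay": 0.0, "az": 6.0},
    {"x": 3.7, "y": 2.3, "z": -0.4, "ax": 0.0, "ay": 0.0, "az": 6.0},
  ],
)

```text
time_s: 28.15
tool_pos: [0.62, 0.2513, 0.4001]
tool_rot: [180.0, -0.0, 109.7]
force: [0.4, -0.3, 1.4]
grip_width: 0.074
grasp_force: 0.0
```

Request:
jog_arm(
  motion=[
    {"x": 0, "y": 0, "z": 0, "ax": 0, "ay": 0, "az": 0},
    {"x": 0, "y": 0, "z": 0, "ax": 0, "ay": 0, "az": 0},
    {"x": 0, "y": 0, "z": 0, "ax": 0, "ay": 0, "az": 0},
    {"x": 0, "y": 0, "z": 0, "ax": 0, "ay": 0, "az": 0},
    {"x": 0, "y": 0, "z": 0, "ax": 0, "ay": 0, "az": 0},
  ],
)

```text
time_s: 28.65
tool_pos: [0.6205, 0.2477, 0.4002]
tool_rot: [180.0, 0.0, 109.9]
force: [0.6, 0.1, 0.1]
grip_width: 0.0739
grasp_force: 0.0
```

```bash
python3 - <<'E'
from h import *
np.set_printoptions(precision=4,suppress=True)
p,im=snap("wrist","w9"); o=env.get_obs();print(o["tool_pos"],o["tool_rot"],o["qpos"]); snap("top","t9")
def ortho(name,p,x0,x1,y0,y1,z,s):
    xs=np.arange(x1,x0,-s);ys=np.arange(y1,y0,-s); E=p["extrinsics"]
    X,Y=np.meshgrid(xs,ys,indexing="ij"); P=np.stack([X,Y,np.full_like(X,z)],-1)@E[:3,:3].T+E[:3,3]
    r=np.hypot(P[...,0],P[...,1]);t=np.arctan2(r,-P[...,2])/np.maximum(r,1e-9)
    return cv2.remap(cv2.imread(f"pics/{name}.png"),(p["cx"]+p["fx"]*P[...,0]*t).astype(np.float32),(p["cy"]-p["fy"]*P[...,1]*t).astype(np.float32),cv2.INTER_CUBIC)
a=ortho("w9",p,.48,.74,.13,.53,.0195,.0008)
b=cv2.imread("pics/t9.png")[135:235,380:485]; b=cv2.resize(b,None,fx=2.85,fy=2.85,interpolation=cv2.INTER_CUBIC)
out=np.zeros((325,500+b.shape[1],3),np.uint8); out[:,:500]=a; out[:b.shape[0],500:]=b; print(out.shape); cv2.imwrite("pics/c7.png",out)
E
```

```text
[0.6204 0.2481 0.4002] [179.9457   0.0051 109.8907] [  0.1857  23.9481 -38.2048  59.7865  14.8157 100.5666 -12.861 ]
(325, 799, 3)
```

View pics/c7.png

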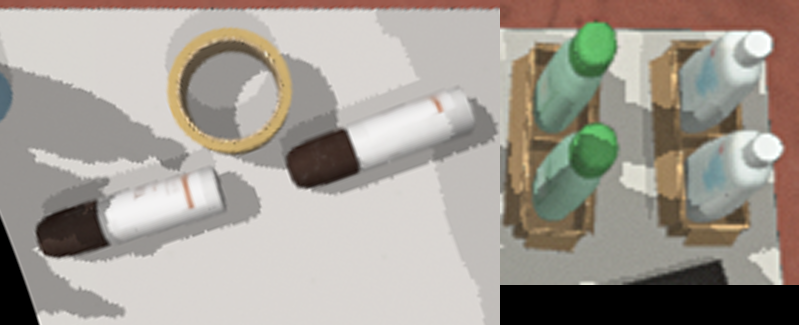

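All bottles stand upright in their bays. In the rectified left part, cream B has its cap end at (289,167) and tail at (473,108), so its mid is about (.630,.227) along −71°. Cream A runs from (38,238) to (220,188), mid about (.569,.427) along −74°. Both are white with brown caps; the purple tube is elsewhere. I'll fetch cream B first.

```bash
python3 - <<'E'
from h import *
plan([(.63,.227,.12,109)],smax=4.5)
plan([(.63,.227,.30,109),(.60,.08,.25,102),(.573,-.0375,.12,95.3)],cur=(.63,.227,.005,109),smax=4.5)
E
```

```text
[{"x": -0.3, "y": 0.0, "z": 4.0, "ax": 0.0, "ay": 0.0, "az": 0.1}, {"x": -0.4, "y": 0.0, "z": 4.0, "ax": 0.0, "ay": 0.0, "az": 0.2}, {"x": -0.3, "y": 0.1, "z": 4.0, "ax": 0.0, "ay": 0.0, "az": 0.1}, {"x": -0.3, "y": 0.0, "z": 4.0, "ax": 0.0, "ay": 0.0, "az": 0.1}, {"x": -0.4, "y": 0.0, "z": 4.0, "ax": 0.0, "ay": 0.0, "az": 0.2}]
[{"x": -0.3, "y": 0.0, "z": 4.0, "ax": 0.0, "ay": 0.0, "az": 0.1}, {"x": -0.3, "y": 0.1, "z": 4.0, "ax": 0.1, "ay": 0.0, "az": 0.1}, {"x": 0, "y": 0, "z": 0, "ax": 0, "ay": 0, "az": 0}, {"x": 0, "y": 0, "z": 0, "ax": 0, "ay": 0, "az": 0}, {"x": 0, "y": 0, "z": 0, "ax": 0, "ay": 0, "az": 0}]
end [0.6301 0.2274 0.1202] [-179.95   -0.    109.01]
[{"x": 0.0, "y": 0.0, "z": -4.2, "ax": 0.0, "ay": 0.0, "az": 0.0}, {"x": 0.0, "y": 0.0, "z": -4.2, "ax": 0.0, "ay": 0.0, "az": 0.0}, {"x": 0.0, "y": 0.0, "z": -4.2, "ax": 0.0, "ay": 0.0, "az": 0.0}, {"x": 0.0, "y": 0.0, "z": -4.3, "ax": 0.0, "ay": 0.0, "az": 0.0}, {"x": 0.0, "y": 0.0, "z": -4.2, "ax": 0.0, "ay": 0.0, "az": 0.0}]
[{"x": 0.0, "y": 0.0, "z": -4.2, "ax": 0.0, "ay": 0.0, "az": 0.0}, {"x": 0.0, "y": 0.0, "z": -4.2, "ax": 0.0, "ay": 0.0, "az": 0.0}, {"x": -3.2, "y": -1.9, "z": 1.3, "ax": 0.0, "ay": 0.0, "az": 1.8}, {"x": -3.3, "y": -1.8, "z": 1.2, "ax": 0.0, "ay": 0.0, "az": 1.7}, {"x": -3.4, "y": -1.7, "z": 1.2, "ax": 0.0, "ay": 0.0, "az": 1.8}]
[{"x": -3.4, "y": -1.6, "z": 1.3, "ax": 0.0, "ay": 0.0, "az": 1.7}, {"x": -2.7, "y": -1.3, "z": 3.2, "ax": 0.0, "ay": 0.0, "az": 1.7}, {"x": -2.8, "y": -1.2, "z": 3.3, "ax": 0.0, "ay": 0.0, "az": 1.6}, {"x": -2.8, "y": -1.1, "z": 3.2, "ax": 0.0, "ay": 0.0, "az": 1.7}, {"x": -2.8, "y": -1.0, "z": 3.3, "ax": 0.0, "ay": 0.0, "az": 1.7}]
end [ 0.5732 -0.0376  0.12  ] [180.    0.   95.3]
```

Request:
jog_arm(
  motion=[
    {"x": -0.3, "y": 0.0, "z": 4.0, "ax": 0.0, "ay": 0.0, "az": 0.1},
    {"x": -0.4, "y": 0.0, "z": 4.0, "ax": 0.0, "ay": 0.0, "az": 0.2},
    {"x": -0.3, "y": 0.1, "z": 4.0, "ax": 0.0, "ay": 0.0, "az": 0.1},
    {"x": -0.3, "y": 0.0, "z": 4.0, "ax": 0.0, "ay": 0.0, "az": 0.1},
    {"x": -0.4, "y": 0.0, "z": 4.0, "ax": 0.0, "ay": 0.0, "az": 0.2},
  ],
)

```text
time_s: 29.25
tool_pos: [0.6268, 0.2333, 0.1987]
tool_rot: [179.9, -0.0, 109.3]
force: [1.2, 0.7, 0.6]
grip_width: 0.0736
grasp_force: 0.0
```

Request:
jog_arm(
  motion=[
    {"x": -0.3, "y": 0.0, "z": 4.0, "ax": 0.0, "ay": 0.0, "az": 0.1},
    {"x": -0.3, "y": 0.1, "z": 3.0, "ax": 0.1, "ay": 0.0, "az": 0.1},
    {"x": 0, "y": 0, "z": 1, "ax": 0, "ay": 0, "az": 0},
    {"x": 0, "y": 0, "z": 0, "ax": 0, "ay": 0, "az": 0},
    {"x": 0, "y": 0, "z": 0, "ax": 0, "ay": 0, "az": 0},
  ],
)

```text
time_s: 29.75
tool_pos: [0.6306, 0.2295, 0.1219]
tool_rot: [179.9, -0.1, 109.1]
force: [-0.0, -0.3, 1.4]
grip_width: 0.0738
grasp_force: 0.0
```

Request:
jog_arm(
  motion=[
    {"x": 0, "y": 0, "z": 2, "ax": 0, "ay": 0, "az": 0},
    {"x": 0, "y": 0, "z": 3, "ax": 0, "ay": 0, "az": 0},
    {"x": 0, "y": 0, "z": 2.5, "ax": 0, "ay": 0, "az": 0},
    {"x": 0, "y": 0, "z": 1.5, "ax": 0, "ay": 0, "az": 0},
    {"x": 0, "y": 0, "z": 0.5, "ax": 0, "ay": 0, "az": 0},
  ],
)

```text
time_s: 30.25
tool_pos: [0.6297, 0.2289, 0.0249]
tool_rot: [-179.9, -0.0, 109.1]
force: [-0.1, -0.1, -0.2]
grip_width: 0.0736
grasp_force: 0.0
```

Request:
jog_arm(
  motion=[
    {"x": 0, "y": 0, "z": 0, "ax": 0, "ay": 0, "az": 0},
    {"x": 0, "y": 0, "z": 0, "ax": 0, "ay": 0, "az": 0},
    {"x": 0, "y": 0, "z": 0, "ax": 0, "ay": 0, "az": 0},
    {"x": 0, "y": 0, "z": 0, "ax": 0, "ay": 0, "az": 0},
    {"x": 0, "y": 0, "z": 0, "ax": 0, "ay": 0, "az": 0},
  ],
)

```text
time_s: 30.75
tool_pos: [0.63, 0.2289, 0.0256]
tool_rot: [-180.0, -0.0, 109.1]
force: [-0.7, 0.0, -1.1]
grip_width: 0.0739
grasp_force: 0.0
```

Down 2 cm more, then close.

Request:
jog_arm(
  motion=[
    {"x": -0.1, "y": 0, "z": 1.0, "ax": 0, "ay": 0, "az": 0},
    {"x": 0, "y": 0, "z": 0.7, "ax": 0, "ay": 0, "az": 0},
    {"x": 0, "y": 0, "z": 0.3, "ax": 0, "ay": 0, "az": 0},
    {"x": 0, "y": 0, "z": 0, "ax": 0, "ay": 0, "az": 0},
    {"x": 0, "y": 0, "z": 0, "ax": 0, "ay": 0, "az": 0},
  ],
)

```text
time_s: 31.25
tool_pos: [0.6298, 0.2279, 0.0048]
tool_rot: [-179.9, -0.0, 109.1]
force: [-0.7, 0.5, -0.2]
grip_width: 0.0741
grasp_force: 0.0
```

Request:
jog_arm(
  motion=[
    {"x": 0, "y": 0, "z": 0, "ax": 0, "ay": 0, "az": 0},
    {"x": 0, "y": 0, "z": 0, "ax": 0, "ay": 0, "az": 0},
    {"x": 0, "y": 0, "z": 0, "ax": 0, "ay": 0, "az": 0},
    {"x": 0, "y": 0, "z": 0, "ax": 0, "ay": 0, "az": 0},
    {"x": 0, "y": 0, "z": 0, "ax": 0, "ay": 0, "az": 0},
  ],
  claw=-1,
  squeeze=15,
)

```text
time_s: 31.75
tool_pos: [0.63, 0.2279, 0.0051]
tool_rot: [-179.9, -0.0, 109.1]
force: [-0.2, 0.2, 0.3]
grip_width: 0.0419
grasp_force: 0.0
```

Request:
jog_arm(
  motion=[
    {"x": 0, "y": 0, "z": 0, "ax": 0, "ay": 0, "az": 0},
    {"x": 0, "y": 0, "z": 0, "ax": 0, "ay": 0, "az": 0},
    {"x": 0, "y": 0, "z": 0, "ax": 0, "ay": 0, "az": 0},
    {"x": 0, "y": 0, "z": 0, "ax": 0, "ay": 0, "az": 0},
    {"x": 0, "y": 0, "z": 0, "ax": 0, "ay": 0, "az": 0},
  ],
)

```text
time_s: 32.25
tool_pos: [0.6299, 0.2278, 0.005]
tool_rot: [-179.9, -0.0, 109.1]
force: [-1.0, -0.7, 0.6]
grip_width: 0.0386
grasp_force: 15.0
```

Request:
jog_arm(
  motion=[
    {"x": 0.0, "y": 0.0, "z": -2.2, "ax": 0.0, "ay": 0.0, "az": 0.0},
    {"x": 0.0, "y": 0.0, "z": -4.2, "ax": 0.0, "ay": 0.0, "az": 0.0},
    {"x": 0.0, "y": 0.0, "z": -4.2, "ax": 0.0, "ay": 0.0, "az": 0.0},
    {"x": 0.0, "y": 0.0, "z": -4.3, "ax": 0.0, "ay": 0.0, "az": 0.0},
    {"x": 0.0, "y": 0.0, "z": -4.2, "ax": 0.0, "ay": 0.0, "az": 0.0},
  ],
)

```text
time_s: 32.75
tool_pos: [0.6299, 0.2277, 0.1973]
tool_rot: [-179.9, -0.0, 109.1]
force: [1.5, 0.3, -1.7]
grip_width: 0.0386
grasp_force: 15.0
```

Request:
jog_arm(
  motion=[
    {"x": -1.0, "y": -0.6, "z": -2.0, "ax": 0.0, "ay": 0.0, "az": 0.0},
    {"x": -2.2, "y": -1.3, "z": 0, "ax": 0.0, "ay": 0.0, "az": 1.8},
    {"x": -3.2, "y": -1.9, "z": 0, "ax": 0.0, "ay": 0.0, "az": 1.8},
    {"x": -3.3, "y": -1.8, "z": 0, "ax": 0.0, "ay": 0.0, "az": 1.7},
    {"x": -3.4, "y": -1.7, "z": 0, "ax": 0.0, "ay": 0.0, "az": 1.8},
  ],
)

```text
time_s: 33.25
tool_pos: [0.5965, 0.0802, 0.2155]
tool_rot: [-179.9, -0.0, 102.0]
force: [1.4, -0.4, -1.4]
grip_width: 0.0386
grasp_force: 15.0
```

```bash
python3 - <<'E'
from h import *
o=env.get_obs();print(o["tool_pos"],o["tool_rot"],o["grip_width"],o["grasp_force"])
plan([(.573,-.0375,.12,95.3)],smax=4)
E
```

```text
[0.59650524 0.08020223 0.21552663] [-1.79911063e+02 -1.53435433e-02  1.01970973e+02] 0.038602594413534044 14.980404675006866
[{"x": -2.8, "y": -1.2, "z": 2.4, "ax": 0.0, "ay": 0.0, "az": 1.7}, {"x": -2.7, "y": -1.1, "z": 2.4, "ax": 0.0, "ay": 0.0, "az": 1.6}, {"x": -2.9, "y": -1.0, "z": 2.4, "ax": -0.1, "ay": 0.0, "az": 1.7}, {"x": -2.8, "y": -0.9, "z": 2.4, "ax": 0.0, "ay": 0.0, "az": 1.7}, {"x": 0, "y": 0, "z": 0, "ax": 0, "ay": 0, "az": 0}]
end [ 0.5734 -0.0373  0.1196] [ 1.7999e+02 -1.0000e-02  9.5270e+01]
```

Request:
jog_arm(
  motion=[
    {"x": -2.8, "y": -1.2, "z": 2.4, "ax": 0.0, "ay": 0.0, "az": 1.7},
    {"x": -2.7, "y": -1.1, "z": 2.4, "ax": 0.0, "ay": 0.0, "az": 1.6},
    {"x": -2.9, "y": -1.0, "z": 2.4, "ax": -0.1, "ay": 0.0, "az": 1.7},
    {"x": -2.8, "y": -0.9, "z": 2.4, "ax": 0.0, "ay": 0.0, "az": 1.7},
    {"x": 0, "y": 0, "z": 0, "ax": 0, "ay": 0, "az": 0},
  ],
)

```text
time_s: 33.75
tool_pos: [0.5703, -0.0425, 0.1156]
tool_rot: [-179.5, 0.1, 94.9]
force: [0.1, -0.8, -1.7]
grip_width: 0.0383
grasp_force: 15.0
```

Request:
jog_arm(
  motion=[
    {"x": 0, "y": 0, "z": 0, "ax": 0, "ay": 0, "az": 0},
    {"x": 0, "y": 0, "z": 2, "ax": 0, "ay": 0, "az": 0},
    {"x": 0, "y": 0, "z": 2, "ax": 0, "ay": 0, "az": 0},
    {"x": 0, "y": 0, "z": 2, "ax": 0, "ay": 0, "az": 0},
    {"x": 0, "y": 0, "z": 1, "ax": 0, "ay": 0, "az": 0},
  ],
)

```text
time_s: 34.25
tool_pos: [0.5741, -0.0341, 0.0492]
tool_rot: [-180.0, -0.1, 95.5]
force: [0.4, 0.4, -1.7]
grip_width: 0.0384
grasp_force: 15.0
```

Request:
jog_arm(
  motion=[
    {"x": 0, "y": 0, "z": 0, "ax": 0, "ay": 0, "az": 0},
    {"x": 0, "y": 0, "z": 0, "ax": 0, "ay": 0, "az": 0},
    {"x": 0, "y": 0, "z": 0, "ax": 0, "ay": 0, "az": 0},
    {"x": 0, "y": 0, "z": 0, "ax": 0, "ay": 0, "az": 0},
    {"x": 0, "y": 0, "z": 0, "ax": 0, "ay": 0, "az": 0},
  ],
)

```text
time_s: 34.75
tool_pos: [0.5747, -0.036, 0.0508]
tool_rot: [179.9, 0.0, 95.3]
force: [-0.0, -0.3, -2.2]
grip_width: 0.0385
grasp_force: 15.0
```

Request:
jog_arm(
  motion=[
    {"x": 0, "y": 0, "z": 0.8, "ax": 0, "ay": 0, "az": 0},
    {"x": 0, "y": 0, "z": 0.8, "ax": 0, "ay": 0, "az": 0},
    {"x": 0, "y": 0, "z": 0.5, "ax": 0, "ay": 0, "az": 0},
    {"x": 0, "y": 0, "z": 0, "ax": 0, "ay": 0, "az": 0},
    {"x": 0, "y": 0, "z": 0, "ax": 0, "ay": 0, "az": 0},
  ],
)

```text
time_s: 35.25
tool_pos: [0.574, -0.0359, 0.0286]
tool_rot: [-180.0, -0.0, 95.3]
force: [0.1, 0.2, -1.8]
grip_width: 0.0385
grasp_force: 15.0
```

Request:
jog_arm(
  motion=[
    {"x": 0, "y": 0, "z": 0.4, "ax": 0, "ay": 0, "az": 0},
    {"x": 0, "y": 0, "z": 0.4, "ax": 0, "ay": 0, "az": 0},
    {"x": 0, "y": 0, "z": 0.3, "ax": 0, "ay": 0, "az": 0},
    {"x": 0, "y": 0, "z": 0.1, "ax": 0, "ay": 0, "az": 0},
    {"x": 0, "y": 0, "z": 0, "ax": 0, "ay": 0, "az": 0},
  ],
)

```text
time_s: 35.75
tool_pos: [0.575, -0.0359, 0.0173]
tool_rot: [179.9, -0.0, 95.3]
force: [2.9, 0.1, -1.7]
grip_width: 0.0386
grasp_force: 15.0
```

Request:
jog_arm(
  motion=[
    {"x": 0, "y": 0, "z": 0, "ax": 0, "ay": 0, "az": 0},
    {"x": 0, "y": 0, "z": 0, "ax": 0, "ay": 0, "az": 0},
    {"x": 0, "y": 0, "z": 0, "ax": 0, "ay": 0, "az": 0},
    {"x": 0, "y": 0, "z": 0, "ax": 0, "ay": 0, "az": 0},
    {"x": 0, "y": 0, "z": 0, "ax": 0, "ay": 0, "az": 0},
  ],
  claw=0.2,
)

```text
time_s: 36.25
tool_pos: [0.5742, -0.036, 0.017]
tool_rot: [180.0, -0.0, 95.3]
force: [0.5, 0.3, -0.2]
grip_width: 0.0518
grasp_force: 0.0
```

Request:
jog_arm(
  motion=[
    {"x": 0, "y": 0, "z": -1.0, "ax": 0, "ay": 0, "az": 0},
    {"x": 0, "y": 0, "z": -3.0, "ax": 0, "ay": 0, "az": 0},
    {"x": 0, "y": 0, "z": -4.0, "ax": 0, "ay": 0, "az": 0},
    {"x": 0, "y": 0, "z": -4.5, "ax": 0, "ay": 0, "az": 0},
    {"x": 0, "y": 0, "z": -4.0, "ax": 0, "ay": 0, "az": 0},
  ],
)

```text
time_s: 36.75
tool_pos: [0.5743, -0.0358, 0.185]
tool_rot: [179.9, 0.0, 95.3]
force: [1.9, -0.3, 0.4]
grip_width: 0.0525
grasp_force: 0.0
```

```bash
python3 - <<'E'
from h import *
np.set_printoptions(precision=4,suppress=True)
o=env.get_obs();print(o["tool_pos"],o["tool_rot"],o["grip_width"],o["grasp_force"])
plan([(.61,.15,.26,100),(.569,.427,.12,106)],smax=4.5)
E
```

```text
[ 0.5743 -0.0358  0.185 ] [179.8814   0.0058  95.3359] 0.05245842215353504 0.0
[{"x": 3.6, "y": 1.1, "z": -1.5, "ax": 0.0, "ay": 0.0, "az": -0.9}, {"x": 3.6, "y": 1.1, "z": -1.5, "ax": 0.0, "ay": 0.0, "az": -1.0}, {"x": 3.6, "y": 1.2, "z": -1.5, "ax": 0.1, "ay": 0.0, "az": -0.9}, {"x": 3.6, "y": 1.2, "z": -1.5, "ax": 0.0, "ay": 0.0, "az": -0.9}, {"x": 3.6, "y": 1.3, "z": -1.5, "ax": 0.0, "ay": 0.0, "az": -1.0}]
[{"x": 4.0, "y": 0.1, "z": 2.0, "ax": 0.0, "ay": 0.0, "az": -0.9}, {"x": 4.0, "y": 0.2, "z": 2.0, "ax": 0.0, "ay": 0.0, "az": -0.8}, {"x": 4.0, "y": 0.2, "z": 2.0, "ax": 0.0, "ay": 0.0, "az": -0.9}, {"x": 4.0, "y": 0.3, "z": 2.0, "ax": 0.0, "ay": 0.0, "az": -0.8}, {"x": 4.0, "y": 0.3, "z": 2.0, "ax": 0.0, "ay": 0.0, "az": -0.9}]
[{"x": 3.9, "y": 0.5, "z": 2.0, "ax": 0.0, "ay": 0.0, "az": -0.8}, {"x": 4.0, "y": 0.4, "z": 2.0, "ax": 0.0, "ay": 0.0, "az": -0.9}, {"x": 0, "y": 0, "z": 0, "ax": 0, "ay": 0, "az": 0}, {"x": 0, "y": 0, "z": 0, "ax": 0, "ay": 0, "az": 0}, {"x": 0, "y": 0, "z": 0, "ax": 0, "ay": 0, "az": 0}]
end [0.5688 0.427  0.12  ] [179.98   0.01 106.04]
```

Request:
jog_arm(
  motion=[
    {"x": 3.6, "y": 1.1, "z": -1.5, "ax": 0.0, "ay": 0.0, "az": -0.9},
    {"x": 3.6, "y": 1.1, "z": -1.5, "ax": 0.0, "ay": 0.0, "az": -1.0},
    {"x": 3.6, "y": 1.2, "z": -1.5, "ax": 0.1, "ay": 0.0, "az": -0.9},
    {"x": 3.6, "y": 1.2, "z": -1.5, "ax": 0.0, "ay": 0.0, "az": -0.9},
    {"x": 3.6, "y": 1.3, "z": -1.5, "ax": 0.0, "ay": 0.0, "az": -1.0},
  ],
  claw=0.7,
)

```text
time_s: 37.25
tool_pos: [0.6102, 0.1513, 0.2587]
tool_rot: [-180.0, 0.0, 100.0]
force: [1.3, 0.4, -0.4]
grip_width: 0.0732
grasp_force: 0.0
```

Request:
jog_arm(
  motion=[
    {"x": 4.0, "y": 0.1, "z": 2.0, "ax": 0.0, "ay": 0.0, "az": -0.9},
    {"x": 4.0, "y": 0.2, "z": 2.0, "ax": 0.0, "ay": 0.0, "az": -0.8},
    {"x": 4.0, "y": 0.2, "z": 2.0, "ax": 0.0, "ay": 0.0, "az": -0.9},
    {"x": 4.0, "y": 0.3, "z": 2.0, "ax": 0.0, "ay": 0.0, "az": -0.8},
    {"x": 4.0, "y": 0.3, "z": 2.0, "ax": 0.0, "ay": 0.0, "az": -0.9},
  ],
)

```text
time_s: 37.75
tool_pos: [0.58, 0.3494, 0.1572]
tool_rot: [-180.0, -0.0, 104.3]
force: [0.6, -0.1, 0.7]
grip_width: 0.0738
grasp_force: 0.0
```

Request:
jog_arm(
  motion=[
    {"x": 3.9, "y": 0.5, "z": 2.0, "ax": 0.0, "ay": 0.0, "az": -0.8},
    {"x": 4.0, "y": 0.4, "z": 2.0, "ax": 0.0, "ay": 0.0, "az": -0.9},
    {"x": 0, "y": 0, "z": 0, "ax": 0, "ay": 0, "az": 0},
    {"x": 0, "y": 0, "z": 0, "ax": 0, "ay": 0, "az": 0},
    {"x": 0, "y": 0, "z": 0, "ax": 0, "ay": 0, "az": 0},
  ],
)

```text
time_s: 38.25
tool_pos: [0.5702, 0.4254, 0.1181]
tool_rot: [180.0, 0.0, 105.9]
force: [-0.9, -0.1, 0.7]
grip_width: 0.0741
grasp_force: 0.0
```

```bash
python3 - <<'E'
from h import *
np.set_printoptions(precision=4,suppress=True)
p,im=snap("top","t10"); o=env.get_obs();print(o["tool_pos"],o["tool_rot"],o["grip_width"])
# brown caps of tubes on rack plane
hsv=cv2.cvtColor(cv2.imread("pics/t10.png"),cv2.COLOR_BGR2HSV)
m=cv2.inRange(hsv,(0,40,20),(15,255,75)); n,l,s,c=cv2.connectedComponentsWithStats(m)
for k in range(1,n):
    if s[k,4]>40 and s[k,1]>140: print(s[k],c[k],cast(p,*c[k],.03))
E
```

```text
[0.5705 0.425  0.1183] [179.9618   0.0309 105.8527] 0.07385094030194113
[350 161  14  11  78] [356.7051 166.5385] [ 0.6479 -0.0786  0.03  ]
[324 184  15  10  75] [331.3733 189.28  ] [0.5681 0.0078 0.03  ]
```

Cream B's cap sits at (331,189), i.e. (.568,.008), so it lies in the middle groove. Now grasping cream A.

Request:
jog_arm(
  motion=[
    {"x": 0.1, "y": -0.1, "z": 2, "ax": 0, "ay": 0, "az": 0},
    {"x": 0, "y": 0, "z": 3, "ax": 0, "ay": 0, "az": 0},
    {"x": 0, "y": 0, "z": 2.5, "ax": 0, "ay": 0, "az": 0},
    {"x": 0, "y": 0, "z": 1.5, "ax": 0, "ay": 0, "az": 0},
    {"x": 0, "y": 0, "z": 0.5, "ax": 0, "ay": 0, "az": 0},
  ],
)

```text
time_s: 38.8
tool_pos: [0.5679, 0.4254, 0.0209]
tool_rot: [-179.8, 0.1, 105.9]
force: [-0.5, 0.5, 0.9]
grip_width: 0.0738
grasp_force: 0.0
```

Request:
jog_arm(
  motion=[
    {"x": 0, "y": 0, "z": 0.5, "ax": 0, "ay": 0, "az": 0},
    {"x": 0, "y": 0, "z": 0, "ax": 0, "ay": 0, "az": 0},
    {"x": 0, "y": 0, "z": 0, "ax": 0, "ay": 0, "az": 0},
    {"x": 0, "y": 0, "z": 0, "ax": 0, "ay": 0, "az": 0},
    {"x": 0, "y": 0, "z": 0, "ax": 0, "ay": 0, "az": 0},
  ],
)

```text
time_s: 39.3
tool_pos: [0.5677, 0.4278, 0.0179]
tool_rot: [-180.0, -0.0, 106.0]
force: [-0.3, 0.2, -0.0]
grip_width: 0.0741
grasp_force: 0.0
```

Request:
jog_arm(
  motion=[
    {"x": 0, "y": 0, "z": 0.6, "ax": 0, "ay": 0, "az": 0},
    {"x": 0, "y": 0, "z": 0.5, "ax": 0, "ay": 0, "az": 0},
    {"x": 0, "y": 0, "z": 0.2, "ax": 0, "ay": 0, "az": 0},
    {"x": 0, "y": 0, "z": 0, "ax": 0, "ay": 0, "az": 0},
    {"x": 0, "y": 0, "z": 0, "ax": 0, "ay": 0, "az": 0},
  ],
)

```text
time_s: 39.8
tool_pos: [0.5674, 0.4274, 0.0039]
tool_rot: [-179.9, -0.0, 106.0]
force: [-0.3, 0.1, 1.1]
grip_width: 0.0739
grasp_force: 0.0
```

Request:
jog_arm(
  motion=[
    {"x": 0, "y": 0, "z": 0, "ax": 0, "ay": 0, "az": 0},
    {"x": 0, "y": 0, "z": 0, "ax": 0, "ay": 0, "az": 0},
    {"x": 0, "y": 0, "z": 0, "ax": 0, "ay": 0, "az": 0},
    {"x": 0, "y": 0, "z": 0, "ax": 0, "ay": 0, "az": 0},
    {"x": 0, "y": 0, "z": 0, "ax": 0, "ay": 0, "az": 0},
  ],
  claw=-1,
  squeeze=15,
)

```text
time_s: 40.3
tool_pos: [0.5674, 0.4274, 0.0042]
tool_rot: [-179.9, -0.0, 106.0]
force: [-0.2, -0.7, -0.0]
grip_width: 0.0415
grasp_force: 0.0
```

Request:
jog_arm(
  motion=[
    {"x": 0, "y": 0, "z": 0, "ax": 0, "ay": 0, "az": 0},
    {"x": 0, "y": 0, "z": 0, "ax": 0, "ay": 0, "az": 0},
    {"x": 0, "y": 0, "z": 0, "ax": 0, "ay": 0, "az": 0},
    {"x": 0, "y": 0, "z": 0, "ax": 0, "ay": 0, "az": 0},
    {"x": 0, "y": 0, "z": 0, "ax": 0, "ay": 0, "az": 0},
  ],
)

```text
time_s: 40.8
tool_pos: [0.5676, 0.4275, 0.0042]
tool_rot: [-180.0, -0.0, 106.0]
force: [0.1, -0.7, 0.6]
grip_width: 0.0386
grasp_force: 15.0
```

```bash
python3 - <<'E'
from h import *
o=env.get_obs();print(o["tool_pos"],o["tool_rot"],o["grip_width"],o["grasp_force"])
x,y,z=o["tool_pos"]
plan([(x,y,.2,106),(.58,.18,.24,100),(.503,-.043,.12,95.3)],smax=4.2)
E
```

```text
[0.56758121 0.42746418 0.00419564] [-1.79955833e+02 -2.66256472e-02  1.06012235e+02] 0.03858382923362763 14.999793469905853
[{"x": 0.0, "y": 0.0, "z": -3.9, "ax": 0.0, "ay": 0.0, "az": 0.0}, {"x": 0.0, "y": 0.0, "z": -3.9, "ax": 0.0, "ay": 0.0, "az": 0.0}, {"x": 0.0, "y": 0.0, "z": -3.9, "ax": 0.0, "ay": 0.0, "az": 0.0}, {"x": 0.0, "y": 0.0, "z": -4.0, "ax": 0.0, "ay": 0.0, "az": 0.0}, {"x": 0.0, "y": 0.0, "z": -3.9, "ax": 0.0, "ay": 0.0, "az": 0.0}]
[{"x": -4.0, "y": -0.9, "z": -0.7, "ax": 0.0, "ay": 0.0, "az": 1.0}, {"x": -4.1, "y": -0.9, "z": -0.6, "ax": 0.0, "ay": 0.0, "az": 1.0}, {"x": -4.0, "y": -0.8, "z": -0.7, "ax": 0.0, "ay": 0.0, "az": 1.0}, {"x": -4.1, "y": -0.7, "z": -0.7, "ax": 0.0, "ay": 0.0, "az": 1.0}, {"x": -4.0, "y": -0.7, "z": -0.6, "ax": 0.0, "ay": 0.0, "az": 1.0}]
[{"x": -4.1, "y": -0.6, "z": -0.7, "ax": 0.0, "ay": 0.0, "az": 1.0}, {"x": -3.0, "y": -1.6, "z": 1.7, "ax": 0.0, "ay": 0.0, "az": 0.7}, {"x": -2.9, "y": -1.6, "z": 1.7, "ax": 0.0, "ay": 0.0, "az": 0.6}, {"x": -3.0, "y": -1.6, "z": 1.7, "ax": 0.0, "ay": 0.0, "az": 0.7}, {"x": -3.0, "y": -1.5, "z": 1.8, "ax": 0.0, "ay": 0.0, "az": 0.7}]
[{"x": -3.0, "y": -1.5, "z": 1.7, "ax": 0.0, "ay": 0.0, "az": 0.7}, {"x": -3.1, "y": -1.5, "z": 1.7, "ax": 0.0, "ay": 0.0, "az": 0.6}, {"x": -3.0, "y": -1.4, "z": 1.7, "ax": 0.0, "ay": 0.0, "az": 0.7}, {"x": 0, "y": 0, "z": 0, "ax": 0, "ay": 0, "az": 0}, {"x": 0, "y": 0, "z": 0, "ax": 0, "ay": 0, "az": 0}]
end [ 0.503  -0.0426  0.1201] [-1.7995e+02 -2.0000e-02  9.5310e+01]
```

Request:
jog_arm(
  motion=[
    {"x": 0.0, "y": 0.0, "z": -2.4, "ax": 0.0, "ay": 0.0, "az": 0.0},
    {"x": 0.0, "y": 0.0, "z": -4.2, "ax": 0.0, "ay": 0.0, "az": 0.0},
    {"x": 0.0, "y": 0.0, "z": -4.4, "ax": 0.0, "ay": 0.0, "az": 0.0},
    {"x": 0.0, "y": 0.0, "z": -4.6, "ax": 0.0, "ay": 0.0, "az": 0.0},
    {"x": 0.0, "y": 0.0, "z": -4.0, "ax": 0.0, "ay": 0.0, "az": 0.0},
  ],
)

```text
time_s: 41.3
tool_pos: [0.5672, 0.4274, 0.2021]
tool_rot: [-179.9, -0.0, 106.0]
force: [1.7, -0.3, -1.7]
grip_width: 0.0385
grasp_force: 15.0
```

Request:
jog_arm(
  motion=[
    {"x": -4.0, "y": -0.9, "z": -0.7, "ax": 0.0, "ay": 0.0, "az": 1.0},
    {"x": -4.1, "y": -0.9, "z": -0.6, "ax": 0.0, "ay": 0.0, "az": 1.0},
    {"x": -4.0, "y": -0.8, "z": -0.7, "ax": 0.0, "ay": 0.0, "az": 1.0},
    {"x": -4.1, "y": -0.7, "z": -0.7, "ax": 0.0, "ay": 0.0, "az": 1.0},
    {"x": -4.0, "y": -0.7, "z": -0.6, "ax": 0.0, "ay": 0.0, "az": 1.0},
  ],
)

```text
time_s: 41.8
tool_pos: [0.5773, 0.2197, 0.2328]
tool_rot: [-179.9, 0.0, 101.0]
force: [0.1, -0.3, -1.4]
grip_width: 0.0385
grasp_force: 15.0
```

Request:
jog_arm(
  motion=[
    {"x": -4.1, "y": -0.6, "z": -0.7, "ax": 0.0, "ay": 0.0, "az": 1.0},
    {"x": -3.0, "y": -1.6, "z": 1.7, "ax": 0.0, "ay": 0.0, "az": 0.7},
    {"x": -2.9, "y": -1.6, "z": 1.7, "ax": 0.0, "ay": 0.0, "az": 0.6},
    {"x": -3.0, "y": -1.6, "z": 1.7, "ax": 0.0, "ay": 0.0, "az": 0.7},
    {"x": -3.0, "y": -1.5, "z": 1.8, "ax": 0.0, "ay": 0.0, "az": 0.7},
  ],
)

```text
time_s: 42.3
tool_pos: [0.5349, 0.0516, 0.1702]
tool_rot: [-179.9, -0.0, 97.3]
force: [0.4, -0.9, -1.5]
grip_width: 0.0387
grasp_force: 15.0
```

Request:
jog_arm(
  motion=[
    {"x": -3.0, "y": -1.5, "z": 1.7, "ax": 0.0, "ay": 0.0, "az": 0.7},
    {"x": -3.1, "y": -1.5, "z": 1.7, "ax": 0.0, "ay": 0.0, "az": 0.6},
    {"x": -3.0, "y": -1.4, "z": 1.7, "ax": 0.0, "ay": 0.0, "az": 0.7},
    {"x": 0, "y": 0, "z": 0, "ax": 0, "ay": 0, "az": 0},
    {"x": 0, "y": 0, "z": 0, "ax": 0, "ay": 0, "az": 0},
  ],
)

```text
time_s: 42.8
tool_pos: [0.5019, -0.043, 0.1195]
tool_rot: [-179.8, -0.0, 95.2]
force: [0.1, -0.1, -0.9]
grip_width: 0.0383
grasp_force: 15.0
```

Request:
jog_arm(
  motion=[
    {"x": 0, "y": 0, "z": 0, "ax": 0, "ay": 0, "az": 0},
    {"x": 0, "y": 0, "z": 0, "ax": 0, "ay": 0, "az": 0},
    {"x": 0, "y": 0, "z": 0, "ax": 0, "ay": 0, "az": 0},
    {"x": 0, "y": 0, "z": 0, "ax": 0, "ay": 0, "az": 0},
    {"x": 0, "y": 0, "z": 0, "ax": 0, "ay": 0, "az": 0},
  ],
)

```text
time_s: 43.3
tool_pos: [0.503, -0.0422, 0.1203]
tool_rot: [-179.9, -0.0, 95.4]
force: [0.7, 0.1, -1.5]
grip_width: 0.0386
grasp_force: 15.0
```

Positioned over the near groove. Descending to the same depth as before, with TCP at about 0.017.

Request:
jog_arm(
  motion=[
    {"x": 0, "y": 0, "z": 1.5, "ax": 0, "ay": 0, "az": 0},
    {"x": 0, "y": 0, "z": 2, "ax": 0, "ay": 0, "az": 0},
    {"x": 0, "y": 0, "z": 2, "ax": 0, "ay": 0, "az": 0},
    {"x": 0, "y": 0, "z": 1.5, "ax": 0, "ay": 0, "az": 0},
    {"x": 0, "y": 0, "z": 0, "ax": 0, "ay": 0, "az": 0},
  ],
)

```text
time_s: 43.8
tool_pos: [0.5009, -0.0423, 0.0482]
tool_rot: [-179.7, -0.1, 95.3]
force: [-0.8, 0.1, -1.7]
grip_width: 0.0386
grasp_force: 15.0
```

Request:
jog_arm(
  motion=[
    {"x": 0, "y": 0, "z": 0.8, "ax": 0, "ay": 0, "az": 0},
    {"x": 0, "y": 0, "z": 0.8, "ax": 0, "ay": 0, "az": 0},
    {"x": 0, "y": 0, "z": 0.5, "ax": 0, "ay": 0, "az": 0},
    {"x": 0, "y": 0, "z": 0, "ax": 0, "ay": 0, "az": 0},
    {"x": 0, "y": 0, "z": 0, "ax": 0, "ay": 0, "az": 0},
  ],
)

```text
time_s: 44.3
tool_pos: [0.5029, -0.0426, 0.0293]
tool_rot: [-179.9, -0.0, 95.3]
force: [-0.1, -0.0, -1.4]
grip_width: 0.0389
grasp_force: 15.0
```

Request:
jog_arm(
  motion=[
    {"x": 0, "y": 0, "z": 0.4, "ax": 0, "ay": 0, "az": 0},
    {"x": 0, "y": 0, "z": 0.4, "ax": 0, "ay": 0, "az": 0},
    {"x": 0, "y": 0, "z": 0.3, "ax": 0, "ay": 0, "az": 0},
    {"x": 0, "y": 0, "z": 0.1, "ax": 0, "ay": 0, "az": 0},
    {"x": 0, "y": 0, "z": 0, "ax": 0, "ay": 0, "az": 0},
  ],
)

```text
time_s: 44.8
tool_pos: [0.5031, -0.0426, 0.0172]
tool_rot: [-180.0, -0.0, 95.3]
force: [0.9, -0.8, -2.1]
grip_width: 0.0385
grasp_force: 15.0
```

Request:
jog_arm(
  motion=[
    {"x": 0, "y": 0, "z": 0, "ax": 0, "ay": 0, "az": 0},
    {"x": 0, "y": 0, "z": 0, "ax": 0, "ay": 0, "az": 0},
    {"x": 0, "y": 0, "z": 0, "ax": 0, "ay": 0, "az": 0},
    {"x": 0, "y": 0, "z": 0, "ax": 0, "ay": 0, "az": 0},
    {"x": 0, "y": 0, "z": 0, "ax": 0, "ay": 0, "az": 0},
  ],
  claw=0.2,
)

```text
time_s: 45.3
tool_pos: [0.5047, -0.0424, 0.0177]
tool_rot: [179.8, -0.0, 95.3]
force: [5.6, -0.1, -3.9]
grip_width: 0.0515
grasp_force: 2.9
```

Request:
jog_arm(
  motion=[
    {"x": 0, "y": 0, "z": -1.0, "ax": 0, "ay": 0, "az": 0},
    {"x": 0, "y": 0, "z": -3.0, "ax": 0, "ay": 0, "az": 0},
    {"x": 0, "y": 0, "z": -4.0, "ax": 0, "ay": 0, "az": 0},
    {"x": 0, "y": 0, "z": -4.5, "ax": 0, "ay": 0, "az": 0},
    {"x": 0, "y": 0, "z": -4.0, "ax": 0, "ay": 0, "az": 0},
  ],
)

```text
time_s: 45.8
tool_pos: [0.5021, -0.0425, 0.184]
tool_rot: [-179.9, -0.0, 95.3]
force: [0.5, -0.5, -0.1]
grip_width: 0.0521
grasp_force: 0.0
```

Request:
jog_arm(
  motion=[
    {"x": 3.0, "y": 0, "z": -2.0, "ax": 0, "ay": 0, "az": 0},
    {"x": 4.5, "y": 0, "z": -2.0, "ax": 0, "ay": 0, "az": 0},
    {"x": 4.5, "y": 0, "z": -2.0, "ax": 0, "ay": 0, "az": 0},
    {"x": 4.5, "y": 0, "z": -2.0, "ax": 0, "ay": 0, "az": 0},
    {"x": 4.0, "y": 0, "z": 0, "ax": 0, "ay": 0, "az": 0},
  ],
)

```text
time_s: 46.3
tool_pos: [0.4841, 0.1641, 0.2652]
tool_rot: [179.9, 0.0, 95.4]
force: [1.0, 0.4, -0.0]
grip_width: 0.052
grasp_force: 0.0
```

Request:
jog_arm(
  motion=[
    {"x": 0, "y": 0, "z": 0, "ax": 0, "ay": 0, "az": 0},
    {"x": 0, "y": 0, "z": 0, "ax": 0, "ay": 0, "az": 0},
    {"x": 0, "y": 0, "z": 0, "ax": 0, "ay": 0, "az": 0},
    {"x": 0, "y": 0, "z": 0, "ax": 0, "ay": 0, "az": 0},
    {"x": 0, "y": 0, "z": 0, "ax": 0, "ay": 0, "az": 0},
  ],
)

```text
time_s: 46.8
tool_pos: [0.4842, 0.1601, 0.2619]
tool_rot: [-179.9, 0.0, 95.2]
force: [-0.3, 0.3, 0.1]
grip_width: 0.0521
grasp_force: 0.0
```

```bash
python3 - <<'E'
from h import *
np.set_printoptions(precision=4,suppress=True)
p,im=snap("top","t11"); o=env.get_obs();print(o["tool_pos"],o["grip_width"])
bgr=cv2.imread("pics/t11.png"); hsv=cv2.cvtColor(bgr,cv2.COLOR_BGR2HSV)
def blobs(name,lo,hi,z,a,box):
    m=cv2.inRange(hsv,lo,hi); n,l,s,c=cv2.connectedComponentsWithStats(m)
    for k in range(1,n):
        if s[k,4]>a and box[0]<c[k][0]<box[1] and box[2]<c[k][1]<box[3]: print(name,s[k],c[k],cast(p,*c[k],z))
blobs("cap",(0,40,20),(15,255,75),.032,40,(150,480,140,260))
blobs("white",(0,0,195),(180,45,255),.032,150,(320,380,150,225))
blobs("green",(50,120,60),(75,255,255),.238,60,(380,480,130,260))
blobs("wcap",(0,0,225),(180,25,255),.220,30,(440,500,130,240))
blobs("tape",(12,90,90),(30,255,255),.048,30,(210,255,140,180))
# end points of tubes: white+brown axis by PCA of white blob
def rackfr(X): d=np.array(X[:2])-[.5735,-.037]; t=np.radians(5.3); return np.array([d[0]*np.cos(t)+d[1]*np.sin(t),-d[0]*np.sin(t)+d[1]*np.cos(t)])
for n,(u,v) in dict(cap=(331.4,189.3)).items(): print(rackfr(cast(p,u,v,.032)))
E
```

```text
[0.4842 0.1604 0.262 ] 0.05221912147286111
cap [   0   58  614  342 8261] [417.1658 140.7658] [ 0.7408 -0.2882  0.032 ]
cap [350 161  14  11  94] [356.6064 165.9894] [ 0.6492 -0.078   0.032 ]
cap [323 184  16  11 102] [330.8137 188.6863] [0.5697 0.0098 0.032 ]
cap [326 205  15  11  72] [332.5833 210.1806] [0.4965 0.0042 0.032 ]
white [ 288  145   95  112 4429] [335.1167 186.1319] [ 0.5786 -0.0047  0.032 ]
white [341 201  22  12 172] [351.5116 206.2209] [ 0.5101 -0.0587  0.032 ]
green [406 143  14  14  83] [414.1325 148.9398] [ 0.6371 -0.2203  0.238 ]
wcap [459 146  16  16 119] [466.4202 151.2689] [ 0.6374 -0.3781  0.22  ]
wcap [463 181  16  17 122] [469.8525 187.0492] [ 0.5299 -0.3803  0.22  ]
tape [217 147  24  30 154] [227.4675 165.4091] [0.6437 0.3543 0.048 ]
[-0.0018  0.0452]
```

```bash
python3 - <<'E'
from h import *
np.set_printoptions(precision=4,suppress=True)
p=np.load("pics/t11.npy",allow_pickle=True).item()
a=cv2.imread("pics/t2.png").astype(int);b=cv2.imread("pics/t11.png").astype(int)
hsv=cv2.cvtColor(b.astype(np.uint8),cv2.COLOR_BGR2HSV)
d=np.abs(a-b).max(2)
def rackfr(X): e=np.array(X[:2])-[.5735,-.037]; t=np.radians(5.3); return np.array([e[0]*np.cos(t)+e[1]*np.sin(t),-e[0]*np.sin(t)+e[1]*np.cos(t)])
for name in("t2","t11"): pass
for y in range(180,222,1):
    print(y,"".join("%4d"%v for v in b[y,318:384:2].mean(1)))
E
```

```text
180  212 212 213 195 193 188 184 158 179 117 159 145 125 123 117 118 133 183 177 194 118 177 153 149 203 213 212 214 211 211 213 194 174
181  212 212 197 189 193 194 187 120 127 114 106 126 179 190 193 193 179 189 198 205 196 193 221 195 200 210 213 214 212 212 213 195 181
182  214 195 190 191 190 195 171 124 193 187 136 180 192 197 212 214 223 225 227 230 226 197 233 221 199 210 212 213 212 212 213 195 173
183  216 195 190 196 190 189 133  76 113  89 183 202 221 227 230 231 233 233 234 234 228 197 232 224 221 213 215 214 211 212 211 196 165
184  216 196 194 188 117  81  61  51  58  47 195 228 229 235 235 235 234 231 232 227 225 228 227 224 222 208 212 217 215 215 212 196 166
185  215 197 190  85  56  53  62  60  59  51 188 234 231 234 232 232 229 230 230 226 225 225 223 224 220 155 149 199 213 214 212 193 167
186  213 194 162  51  58  62  61  60  60  56 175 236 233 233 232 232 231 229 228 225 223 222 220 219 221 148 145 149 196 216 212 196 176
187  214 198 123  57  63  64  69  62  60  57 155 238 233 230 232 231 227 225 223 221 218 216 211 206 209 151 149 147 152 214 214 194 156
188 
[... 3953 characters left out ...]
152 150 147 151
217  213 214 215 213 217 220 223 170 121 133 152 147 150 151 153 148 150 149 146 149 151 125 126 148 152 152 150 149 150 151 149 151 149
218  217 213 214 214 212 218 220 173 134 149 150 151 147 146 153 157 158 149 127 129 134 145 133 149 150 149 149 148 146 152 149 150 152
219  217 215 216 214 215 215 215 214 178 154 156 157 149 152 165 190 209 206 162 134 123  80  86 143 152 151 149 151 152 147 149 149 150
220  211 214 213 214 215 215 213 219 139 168 191 208 205 192 165 144 139 174 197 183 161 100  61 145 151 147 150 151 150 149 149 150 148
221  210 214 214 214 213 216 216 213 105 149 147 121 165 203 192 162 145 136 146 165 181 177  98 151 152 151 149 150 150 151 147 150 148
```

```bash
python3 - <<'E'
from h import *
np.set_printoptions(precision=4,suppress=True)
p=np.load("pics/t11.npy",allow_pickle=True).item()
def fr(X,c,yaw): e=np.array(X[:2])-c; t=np.radians(yaw); return np.array([e[0]*np.cos(t)+e[1]*np.sin(t),-e[0]*np.sin(t)+e[1]*np.cos(t)])
rk=([.5735,-.037],5.3)
for n,(u,v) in dict(near=(348,209),mid=(344.5,188),nearcap=(332,210.3),neartail=(366,207.7),midcap=(328,189),midtail=(366,186.5)).items(): print(n,fr(cast(p,u,v,.035),*rk))
a=cast(p,412.6,186.6,.238);b=cast(p,413,152.5,.238); print("sham",a,b,fr(a,[.53,-.2158],-4.8),fr(b,[.53,-.2158],-4.8))
a=cast(p,469.85,187.05,.22); b=cast(p,466.42,151.27,.22);print("col",fr(a,[.533,-.3935],-1),fr(b,[.533,-.3935],-1))
o=env.get_obs();print(o["time_s"],o["force"])
E
```

```text
near [-0.074  -0.0028]
mid [-0.0019  0.0013]
nearcap [-0.0736  0.0503]
neartail [-0.0748 -0.0627]
midcap [-0.0005  0.0566]
midtail [-0.003  -0.0709]
sham [ 0.5258 -0.2109  0.238 ] [ 0.6263 -0.2165  0.238 ] [-0.0046  0.0046] [0.0961 0.0073]
col [-0.0033  0.0131] [0.1042 0.0172]
46.85 [-0.1568 -0.5742 -0.2202]
```

All four measure within tolerance: tubes in the grooves at −74 mm and −2 mm, bottles upright in their bays. Handing in.

```bash
python3 -c "
from cell import env
print(env.sign_off())"
```

```text
the job is handed in; nothing more can be done
None
```

I handed the job in at about 47 s: both bottles measured upright in their own cartons, one cream tube lies in each free rack groove, and the arm never went near the tape roll, marker or purple tube; the hand-in returned no verdict.

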